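# Crack open a gasketed switch box

## Robot

A 7-joint arm with a two-finger parallel gripper is mounted at the origin on the work surface. World frame = base frame: x ahead of the robot, y to its left, z up, the work surface at z = 0. Lengths are in m, angles in rad, forces in N, time in s.
With the tool pointing down it reaches from about 0.375 to 0.925 m from the base axis. Payload 3.1 kg.
Tool frame: the origin (TCP) lies between the finger pads; the fingertips stand 19 mm ahead of it and the grasp point (between the pads) is the TCP; z points along the fingers, y is the direction in which the jaws open and shut (so a half turn about z gives the same grasp; the last joint's range is limited). The gripper opens to 85 mm and grips with 20 to 120 N. Pads are 22 mm wide; open, the fingers measure 114 mm over their backs; the gripper's body (76 mm by 85 mm) begins 54 mm behind the grasp point. The pads swing forward as they close: fully open they stand 13 mm farther back than shut.
Start: joints at [-1.41, 0.383, 0.044, 1.598, -0.018, 1.161, -0.05], TCP at [0.166, 0.628, 0.25] pointing down, gripper open.
Joint ranges: [-2.61, 2.61], [-0.41, 2.15], [-1.48, 1.57], [0, 2.5], [-1.57, 4.71], [0.05, 1.97], [-2.85, 2.85]. Speed limits (rad/s): [2.79, 2.79, 3.14, 3.14, 3.14, 3.14, 3.14].

## Interface

Orientations are given as a unit quaternion [x, y, z, w].
In Python, from bench import move_ptp, movel, move_j, move_gripper, pause, inverse_kinematics, read_camera, camera_params, MotionError, sign_off, look_for, tip_of, read_time_s, read_qpos, read_joint_vel, read_effort, read_eef_pos, read_tcp_rot, read_ft_force, read_ft_torque, read_finger_gap gives the robot as it stands. Calls block until the motion is done:
- move_ptp(position, orientation): joint-space move of the TCP to a pose.
- movel(position, orientation=None, speed=0.15): straight line of the TCP; orientation=None keeps the orientation; speed is the mean speed in m/s.
- move_j(angles): joint-space move.
- move_gripper(opening, effort=None): finger opening in m; effort is the grip in N (None keeps the last); returns when the fingers have stopped.
- pause(seconds).
- inverse_kinematics(position, orientation): joint angles nearest the present ones, or None.
- read_camera(name): name is "side" or "top"; returns the picture (480x640x3 uint8, red, green, blue); there is no depth.
- camera_params(name): a dict with "K" (3x3 intrinsics, pixels), "camera_from_world" (4x4, takes a point from world to camera coordinates). Camera axes: x right, y down, z forward; pixel columns grow to the right and rows downward; lengths in m; the calibration is good to about 2 mm. A picture is of the moment at which its call begins. camera_params takes no time and is no camera call.
A pose or a line that the arm cannot do raises MotionError and nothing moves.
- sign_off(): hands the job in, once; it reports no verdict.
Trained networks look in the newest picture that a camera, given by its name, has taken for a name from the list of things; names that differ only in an ending like _2 or _b are one class to them, and where a whole thing is asked for, a point or a joint stands for the part that bears it (a point fixed in the world has none). Each returns a list of dicts, best first, with "confidence" (0 to 1); they miss things now and then, are a little off and sometimes report something else, mostly with a low value. They report only what shows in the picture. A call takes as long as a camera call. They do not tell look-alikes from the thing itself.
- look_for(camera, name): "at" ([column, row] in pixels, amid what is visible of it).
- tip_of(camera, name): "at" ([column, row] in pixels: a listed point, or the origin of a listed thing).
Readings, each from a call of its own:
- read_time_s(): time.
- read_qpos(): joint angles.
- read_joint_vel(): joint speeds.
- read_effort(): joint torques, N m.
- read_eef_pos(): TCP position.
- read_tcp_rot(): TCP orientation.
- read_ft_force(): force on the tool from outside, world axes, zero at the start.
- read_ft_torque(): the same for the moment, N m.
- read_finger_gap(): finger opening in m.
Only numpy, scipy, OpenCV 4.12 (cv2) and the standard library are available. Lean on these libraries where they do the work, as an engineer would, in place of code of your own. Each camera call takes 0.05 s, during which the arm holds its last target.

## Task

The coolant pump's switch box needs a look inside: take the T-key out of its block, turn both square-headed lid screws a quarter turn anticlockwise with it (not with the fingers), and stand the key fully back in its block. Then take the lid by its bow handle, pull it free of the stuck gasket and hold it just ajar, its front edge about 3 cm up; the leads behind the lid are short, so it must never fly up past 6 cm. Finish still holding the handle with the lid at rest ajar, and leave the other things on the bench where they lie.

Things in the scene. Friction and masses are not known exactly. Their poses are not given: they have to be found in the camera images.
- jbox: Cast aluminium switch box, fixed to the bench, 170 mm deep (x, pointing away from the robot at yaw 0), 240 mm wide (y), closed lid's upper face 92 mm above the bench. Origin: centre of its underside. The lid hinges along the far (+x) edge; lid screws near the two front (-x) corners, bow handle between them.
- lid (a joint): Opening angle of the lid, rad: 0 shut, grows as the front edge rises, stop at 0.7. With the screws open the stuck gasket resists an upward pull at the handle with about 18 N over the first millimetre (weight included), fading within some 12 mm of rise to the weight alone, about 5 N (lid 0.55 to 0.8 kg); let go, it falls shut.
- lid_edge (a point): Middle of the lid's front lower edge, 80 mm above the bench when shut, 173 mm from the hinge line: 3 cm up is about 0.17 rad, 6 cm about 0.35 rad. Axes as lid_handle.
- lid_handle (a point): Middle of the bar of the lid's steel bow handle, 127 mm above the bench when shut: round bar 10 mm thick, 100 mm long between its posts, along its own y axis (parallel to the hinge), 35 mm above the lid's face. x points to the hinge, z up when shut. It turns with the lid about lid_hinge, 133 mm behind and 45 mm below it.
- lid_hinge (a point): Middle of the hinge line, 82 mm above the bench, fixed to the box; the line runs along its y axis, x points away from the front edge, z up.
- screw_l (a joint): Angle of the left captive lid screw (on the box's +y side), rad: 0 locked, grows turning anticlockwise seen from above, stop at 1.57; starts at 0 to 0.25. It turns stiffly (0.06 N m) and stays where left. Its tongue under the lid lets go at about 0.9; turn it to the stop.
- screw_r (a joint): The same for the right captive screw (on the box's -y side).
- screw_l_top (a point): Centre of the upper end of the left screw's square steel head, 107.5 mm above the bench; z up, x and y square to its flats, turning with it. Head 10 mm square, 13 mm tall, its upper 7 mm tapering to 4.4 mm; below it a 22 mm round washer, 2.5 mm thick, on the lid. The screws are 180 mm apart, 22 mm behind the lid's front edge.
- screw_r_top (a point): The same for the right screw.
- key_grip (a point): Centre of the flat-sided cross bar of the dark steel T-key (0.24 kg, upright in its block): 80 mm long (y), 14 mm thick (x), 16 mm high. The open lower end lies 96 mm below: square socket 11.8 mm wide, 15 mm deep, sides along x and y, 23 mm round outside; on a screw head it has about 0.2 rad of play each way. With the socket fully over a screw head this point is 83 mm above the head's top.
- key: The whole T-key; origin at the centre of its open lower end, z up the shank. A collar of 36 mm diameter round the shank, underside 56 mm above the lower end, rests on the block.
- stand_mouth (a point): Centre of the mouth of the key's hole in the upper face of the dark steel tool block, 60 mm above the bench; z up. Block fixed, 75 x 110 x 60 mm; round hole 29 mm wide, 56 mm deep. Fully home, at any yaw, the key's bar centre is 40 mm above this point. It may stand left or right of the switch box.
- spanner: Bystander: steel open-ended spanner, 186 mm long, 8 mm high, lying flat in front of the box. Origin under its middle, x along it.
- flange: Bystander: turned aluminium flange, 72 mm across, 30 mm high. Origin under its centre.
- bushing: Bystander: brass bushing, 44 mm across, 34 mm high. Origin under its centre.
Not all that is in view belongs to the job. Leave any orange, turquoise or yellow look-alike of the key alone.

How it is judged:
By the outcome, as a careful person would: the job done as asked, in the order asked, and still so for the second after the job is handed in, while the arm keeps its last pose, push and grip.
It also fails if it takes over 72 s, if anything falls off the work surface, if the arm or the gripper's body presses on something with over 40 N, if the wrist force passes 120 N, or if a joint passes its speed limit or range.

## Working session

There is one attempt and no reset: what is moved stays moved. The work goes in short steps, each a Python script; the robot and the scene stay as the last script left them, time stands still between calls to the robot, and variables do not carry over. Pictures are saved under pics/ and viewed, and the job is handed in when it is done.

```bash
ls; mkdir -p pics; python3 - <<'E'
from bench import *
import cv2
for c in("side","top"):
    im=read_camera(c); cv2.imwrite(f"pics/{c}0.png",im[:,:,::-1])
    p=camera_params(c); print(c,p["K"],p["camera_from_world"])
    for n in("key_grip","stand_mouth","screw_l_top","screw_r_top","lid_handle","lid_edge","lid_hinge","key","jbox","spanner","flange","bushing"):
        print(n,[([round(v) for v in d["at"]],round(d["confidence"],2)) for d in tip_of(c,n)])
print(read_time_s(),read_eef_pos(),read_tcp_rot())
E
```

```text
pics
side [[614.7876284    0.         318.32056246]
 [  0.         614.7876284  232.20897492]
 [  0.           0.           1.        ]] [[ 0.94151151 -0.33693421 -0.00560402 -0.48850796]
 [-0.23867274 -0.6550104  -0.71693563  0.20414993]
 [ 0.23788945  0.67634068 -0.69711685  1.35208953]
 [ 0.          0.          0.          1.        ]]
key_grip [([356, 354], 0.89), ([309, 384], 0.76), ([309, 304], 0.74), ([246, 348], 0.59), ([352, 251], 0.47)]
stand_mouth [([359, 367], 0.76)]
screw_l_top [([383, 214], 0.73), ([312, 201], 0.53)]
screw_r_top [([344, 250], 0.42)]
lid_handle [([335, 216], 0.55)]
lid_edge [([319, 232], 0.89)]
lid_hinge [([344, 247], 0.61), ([382, 214], 0.56)]
key [([356, 379], 0.94), ([315, 332], 0.86), ([324, 180], 0.72), ([313, 409], 0.62), ([250, 373], 0.62)]
jbox [([353, 252], 0.92)]
spanner [([273, 263], 0.89)]
flange [([323, 183], 0.93)]
bushing [([425, 333], 0.81)]
top [[554.48508722   0.         317.94048457]
 [  0.         554.48508722 239.89678545]
 [  0.           0.           1.        ]] [[ 0.02267888 -0.99973207 -0.00463246 -0.0110422 ]
 [-0.99649354 -0.
[... 157 characters left out ...]
], 0.8), ([432, 345], 0.59), ([403, 270], 0.57), ([350, 208], 0.51), ([471, 250], 0.49)]
stand_mouth [([469, 252], 0.9)]
screw_l_top [([258, 210], 0.57)]
screw_r_top [([350, 207], 0.55)]
lid_handle [([304, 201], 0.75), ([188, 175], 0.49)]
lid_edge [([473, 245], 0.71), ([306, 186], 0.68), ([307, 222], 0.66)]
lid_hinge [([301, 141], 0.81), ([474, 245], 0.28)]
key [([463, 248], 0.92), ([476, 300], 0.79), ([425, 340], 0.73), ([400, 272], 0.7)]
jbox [([307, 186], 0.63)]
spanner [([297, 278], 0.78), ([304, 189], 0.57)]
flange [([188, 174], 0.61)]
bushing [([351, 207], 0.55), ([439, 166], 0.51)]
1.3 [0.16633277 0.62837315 0.25029106] [ 1.29003982e-01  9.91644075e-01  1.17527455e-05 -1.63149063e-05]
```

View pics/side0.png

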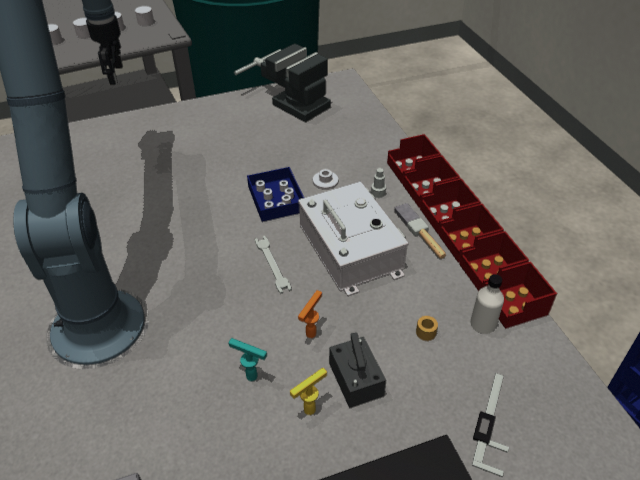

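View pics/top0.png

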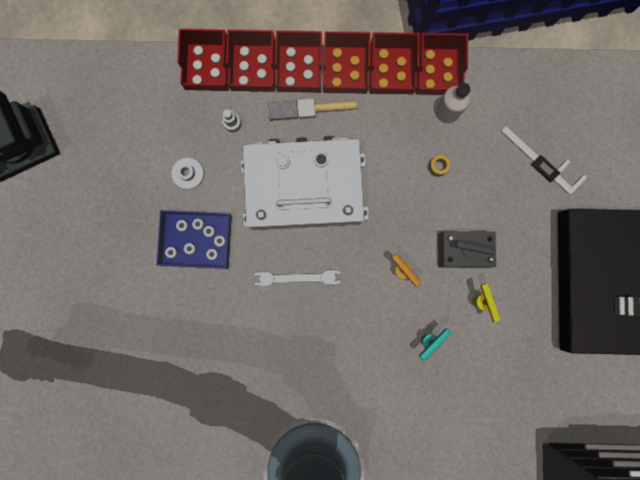

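```bash
python3 - <<'E'
import cv2
a=cv2.imread("pics/side0.png");b=cv2.imread("pics/top0.png")
cv2.imwrite("pics/side0c.png",cv2.resize(a[160:430,230:470],None,fx=3,fy=2.2,interpolation=cv2.INTER_CUBIC)[:600])
cv2.imwrite("pics/top0c.png",cv2.resize(b[130:370,230:510],None,fx=2.5,fy=2.5,interpolation=cv2.INTER_CUBIC))
E
```

```text
(no output)
```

View pics/side0c.png

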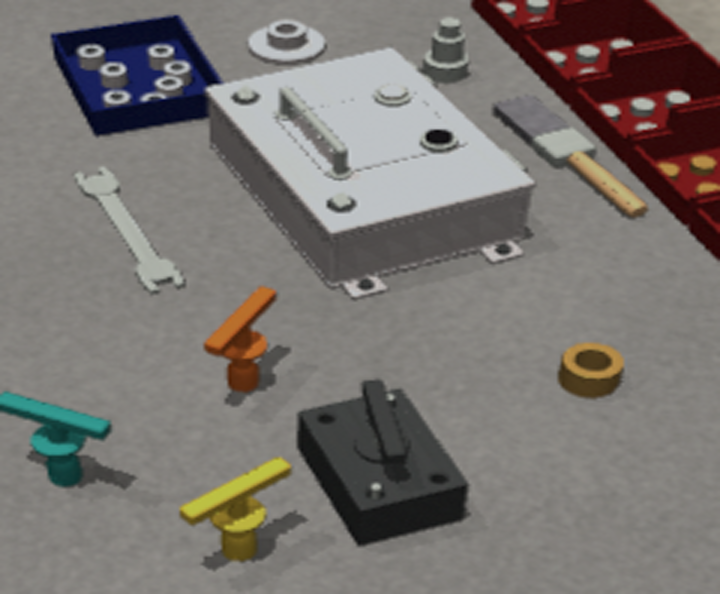

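View pics/top0c.png

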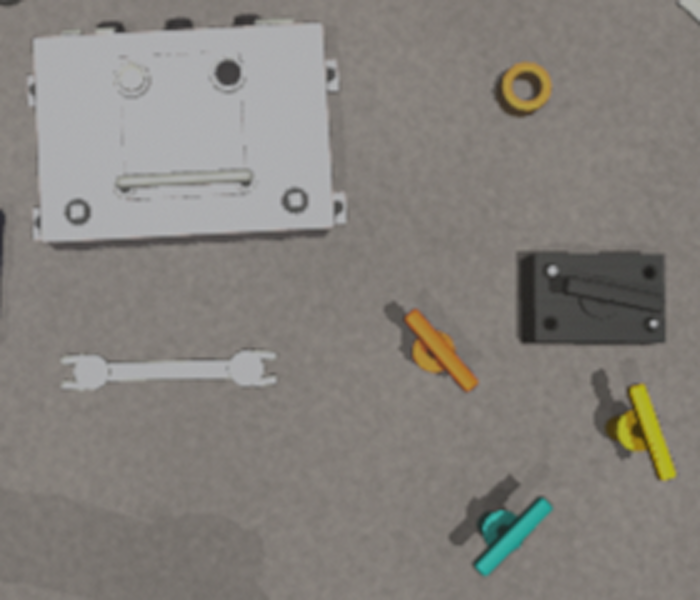

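The dark key in the black block, at top (474,246) and side (356,350), is the real T-key. The look-alikes are orange at top (405,270), turquoise at (434,344) and yellow at (488,302). They have bright colours and don't stand in a block. Next I'm enlarging the crops to confirm this and to measure.

```bash
cat > h.py <<'E'
import numpy as np, cv2
from bench import *
from scipy.spatial.transform import Rotation as R
P={c:camera_params(c) for c in("side","top")}
def proj(c,X):
    X=np.atleast_2d(X); T=P[c]["camera_from_world"]; Y=X@T[:3,:3].T+T[:3,3]; u=Y@P[c]["K"].T; return u[:,:2]/u[:,2:]
def back(c,uv,z):
    T=P[c]["camera_from_world"]; d=T[:3,:3].T@np.linalg.solve(P[c]["K"],[uv[0],uv[1],1]); o=-T[:3,:3].T@T[:3,3]
    return o+d*(z-o[2])/d[2]
def crop(im,c,x0,y0,w,h,s,name):
    o=cv2.resize(im[y0:y0+h,x0:x0+w],None,fx=s,fy=s,interpolation=cv2.INTER_CUBIC)
    cv2.imwrite(name,o)
E
python3 - <<'E'
from h import *
a=cv2.imread("pics/side0.png");b=cv2.imread("pics/top0.png")
crop(b,0,430,220,75,56,10,"pics/c1.png")
crop(a,0,320,325,75,85,7,"pics/c2.png")
crop(b,0,240,130,133,100,6,"pics/c3.png")
crop(a,0,295,180,115,100,6,"pics/c4.png")
for uv,z in(((474,246),.108),((469,252),.06),((258,210),.1075),((348,210),.1075),((304,203),.132)): print(back("top",uv,z))
for uv,z in(((356,354),.10),((359,367),.06),((312,203),.1075),((344,251),.1075),((335,216),.127)): print(back("side",uv,z))
E
```

```text
[ 0.48445968 -0.31684749  0.108     ]
[ 0.47517378 -0.319531    0.06      ]
[0.54833914 0.12329641 0.1075    ]
[ 0.55238984 -0.06034846  0.1075    ]
[0.56119968 0.0289376  0.132     ]
[ 0.47871763 -0.32750915  0.1       ]
[ 0.48461212 -0.33247775  0.06      ]
[0.54062601 0.10408989 0.1075    ]
[ 0.55428944 -0.07145497  0.1075    ]
[0.56839664 0.02246959 0.127     ]
```

View pics/c1.png

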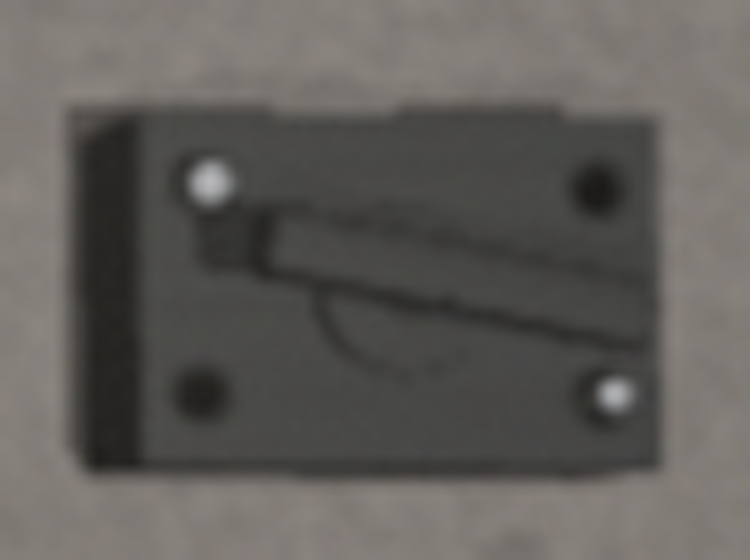

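View pics/c2.png

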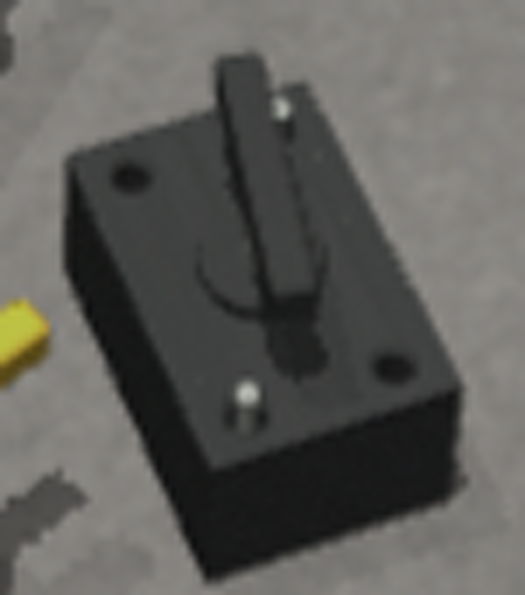

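View pics/c3.png

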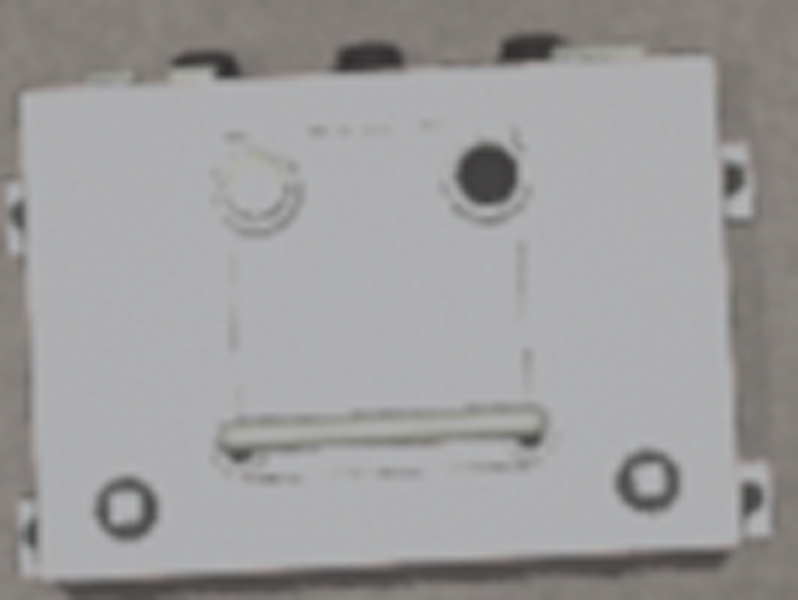

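View pics/c4.png

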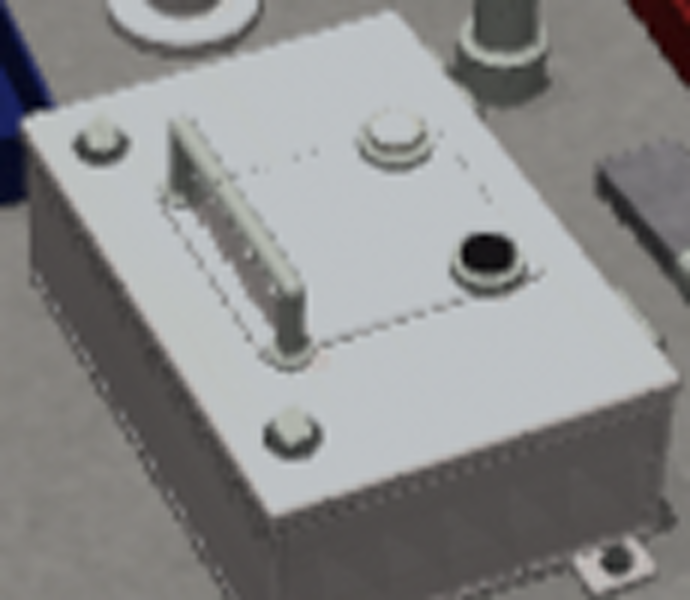

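```bash
cat > fit.py <<'E'
from h import *
from scipy.optimize import least_squares
def px(pts,x0,y0,s): return (np.array(pts,float)+.5)/s-.5+[x0,y0]
# box obs: front frame: x from front edge, y, z
top=px([(127,508),(649,481),(20,92),(713,58),(740,546),(40,582),(383,428)],240,130,6)
side=px([(101,145),(293,437),(25,120),(393,12),(680,380),(275,515)],295,180,6)
def model(p,D,W):
    x,y,t=p
    L=np.array([[.022,.09,.0965],[.022,-.09,.0965],[D,W/2,.092],[D,-W/2,.092],[0,-W/2,.092],[0,W/2,.092],[.040,0,.130]])
    c,s=np.cos(t),np.sin(t)
    return np.c_[x+c*L[:,0]-s*L[:,1],y+s*L[:,0]+c*L[:,1],L[:,2]]
iS=[0,1,5,2,3,4]
def res(q,cams="ts"):
    M=model(q[:3],q[3],q[4]); r=[]
    if "t" in cams:
        m=M.copy(); r.append(proj("top",m)-top)
    if "s" in cams:
        m=M[iS].copy(); m[:2,2]=.094; r.append(proj("side",m)-side)
    return np.concatenate(r)
for cams in("t","s","ts"):
    f=least_squares(lambda q:res(q,cams).ravel(),[.53,.03,0,.17,.24],x_scale=[.01,.01,.01,.01,.01],loss="soft_l1",f_scale=.7)
    print(cams,f.x.round(4)); 
    print(np.round(res(f.x,cams),1).tolist()); M=model(f.x[:3],f.x[3],f.x[4]); print(M[[0,1,6],:2].round(4).tolist())
# block top corners z=.06 & key bar
tb=px([(140,118),(658,118),(658,468),(140,468)],430,220,10)  # left=+y
sb=px([(68,158),(305,85),(460,388),(212,470)],320,325,7)
def bm(q):
    x,y,t=q; L=np.array([[.0375,.055],[.0375,-.055],[-.0375,-.055],[-.0375,.055]]);c,s=np.cos(t),np.sin(t)
    return np.c_[x+c*L[:,0]-s*L[:,1],y+s*L[:,0]+c*L[:,1],np.full(4,.06)]
perm=[1,0,3,2]
for k in range(1):
    for cams in("t","s","ts"):
        def rb(q):
            m=bm(q); r=[]
            if "t" in cams: r.append(proj("top",m)-tb)
            if "s" in cams: r.append(proj("side",m[[3,0,1,2]])-sb)
            return np.concatenate(r)
        f=least_squares(lambda q:rb(q).ravel(),[.475,-.32,0],loss="soft_l1",f_scale=.7)
        print("block",cams,f.x.round(4),rb(f.x).round(1).tolist())
# bar: top-face axis, z=.108
kt=px([(275,240),(640,312)],430,220,10); print([back("top",u,.108).round(4) for u in kt])
ks=px([(240,62),(294,300)],320,325,7); print([back("side",u,.108).round(4) for u in ks])
E
python3 fit.py
```

```text
t [0.5252 0.0278 0.0732 0.1706 0.2414]
[[-0.2, 0.2], [0.0, 0.3], [0.1, 0.1], [0.0, -0.1], [0.2, -0.4], [0.1, -0.5], [-0.2, 0.3]]
[[0.5406, 0.1191], [0.5538, -0.0604], [0.5651, 0.0307]]
s [0.528  0.0244 0.0726 0.1694 0.2407]
[[0.2, 0.2], [0.1, 0.2], [-0.3, -0.1], [0.2, -0.2], [-0.2, -0.0], [0.0, -0.1]]
[[0.5435, 0.1157], [0.5565, -0.0638], [0.5679, 0.0273]]
ts [0.5262 0.0269 0.0732 0.1704 0.2417]
[[0.2, -0.2], [0.5, -0.1], [0.5, -0.3], [0.5, -0.5], [0.7, -0.9], [0.5, -0.9], [0.2, -0.2], [-0.9, -0.3], [-1.0, -0.3], [-1.4, -0.7], [-0.7, -0.8], [-0.9, -0.6], [-1.1, -0.5]]
[[0.5415, 0.1182], [0.5547, -0.0613], [0.5661, 0.0298]]
block t [ 0.482  -0.3205  0.0155] [[-0.4, -0.4], [-0.1, -0.0], [0.5, 0.4], [0.0, 0.0]]
block s [ 0.4838 -0.3227  0.0087] [[-0.4, -0.3], [0.1, -0.5], [0.6, 0.2], [-0.2, 0.5]]
block ts [ 0.4829 -0.3216  0.0124] [[0.2, -0.9], [0.4, -0.4], [1.0, 0.0], [0.5, -0.5], [-1.1, -0.5], [-0.6, -0.9], [-0.0, -0.3], [-0.7, 0.2]]
[array([ 0.4887, -0.2825,  0.108 ]), array([ 0.4757, -0.3564,  0.108 ])]
[array([ 0.4905, -0.2868,  0.108 ]), array([ 0.4748, -0.3636,  0.108 ])]
```

```bash
cat >> h.py <<'E'
def Q(a,tilt=0,axis=None):
    r=R.from_euler("z",a)*R.from_euler("x",np.pi)
    if tilt: r=R.from_rotvec(np.array(axis)*tilt)*r
    return r.as_quat()
E
python3 - <<'E'
from h import *
def t(n,p,a):
    q=inverse_kinematics(p,Q(a)); print(n,round(a,2),None if q is None else np.round(q,2))
for k in(-1,0,1):
    t("key",[.4824,-.3223,.2],1.386+k*np.pi)
for s,p in(("l",[.542,.1174,.19]),("r",[.555,-.0621,.19])):
    for a in np.arange(-3.2,3.3,np.pi/4): t(s,p,.2+a)
for a in(0,np.pi/2,np.pi,-np.pi/2): t("han",[.5665,.029,.127],.073+a)
E
```

```text
key -1.76 [-0.46  0.75  1.38  1.86 -0.79  1.23 -2.15]
key 1.39 [-0.37  0.55  1.16  1.86 -0.57  1.11  0.81]
key 4.53 [-0.46  0.75  1.38  1.86 -0.79  1.23 -2.15]
l -3.0 [-0.71  0.29  0.49  1.91 -0.16  0.99  1.56]
l -2.21 [-0.62  0.28  0.39  1.9  -0.12  0.98  2.32]
l -1.43 [ 0.68  0.59 -1.24  1.84  0.62  1.16  2.51]
l -0.64 [-1.3   0.71  1.38  1.93 -0.76  1.18 -1.85]
l 0.14 [-0.96  0.34  0.8   1.92 -0.29  1.   -1.46]
l 0.93 [-0.87  0.32  0.69  1.91 -0.24  0.99 -0.72]
l 1.71 [-0.82  0.31  0.63  1.91 -0.21  0.99  0.04]
l 2.5 [-0.77  0.3   0.56  1.91 -0.19  0.99  0.8 ]
l 3.28 [-0.71  0.29  0.49  1.91 -0.16  0.99  1.56]
r -3.0 [-0.66  0.36  0.84  1.91 -0.32  1.01  2.03]
r -2.21 [-0.6   0.34  0.76  1.91 -0.28  1.    2.78]
r -1.43 [-0.97  0.72  1.38  1.92 -0.77  1.19 -2.3 ]
r -0.64 [-0.97  0.72  1.38  1.92 -0.77  1.19 -1.52]
r 0.14 [-0.77  0.42  1.    1.91 -0.41  1.03 -1.03]
r 0.93 [-0.76  0.41  0.97  1.91 -0.4   1.03 -0.26]
r 1.71 [-0.75  0.41  0.96  1.91 -0.39  1.02  0.52]
r 2.5 [-0.73  0.4   0.94  1.91 -0.37  1.02  1.29]
r 3.28 [-0.66  0.36  0.84  1.91 -0.32  1.01  2.03]
han 0.07 [-0.88  0.55  0.96  1.93 -0.56  0.95 -1.15]
han 1.64 [-0.7   0.45  0.71  1.93 -0.37  0.9   0.26]
han 3.21 [-0.63  0.43  0.62  1.92 -0.32  0.89  1.79]
han -1.5 [-1.09  0.91  1.37  1.94 -0.98  1.19 -2.4 ]
```

```bash
python3 - <<'E'
from h import *
a=-0.185+np.pi/2
move_gripper(.05,30)
move_ptp([.4824,-.3223,.22],Q(a)); print(read_time_s(),read_qpos().round(2) if hasattr(read_qpos(),'round') else read_qpos())
movel([.4824,-.3223,.125],speed=.15)
for c in("side","top"):
    im=read_camera(c); cv2.imwrite(f"pics/{c}1.png",im[:,:,::-1])
    print(c,proj(c,[.4824,-.3223,.125]))
print(read_time_s(),read_ft_force())
a=cv2.imread("pics/side1.png");b=cv2.imread("pics/top1.png")
crop(a,0,300,290,110,120,5,"pics/s1c.png");crop(b,0,420,190,110,110,5,"pics/t1c.png")
E
```

```text
5.2333 [-0.38  0.51  1.16  1.84 -0.52  1.14  0.78]
side [[357.25435205 343.61000081]]
top [[479.08760123 246.49674455]]
6.1167 [ 0.21775614 -0.11513567 -0.34296263]
```

View pics/s1c.png

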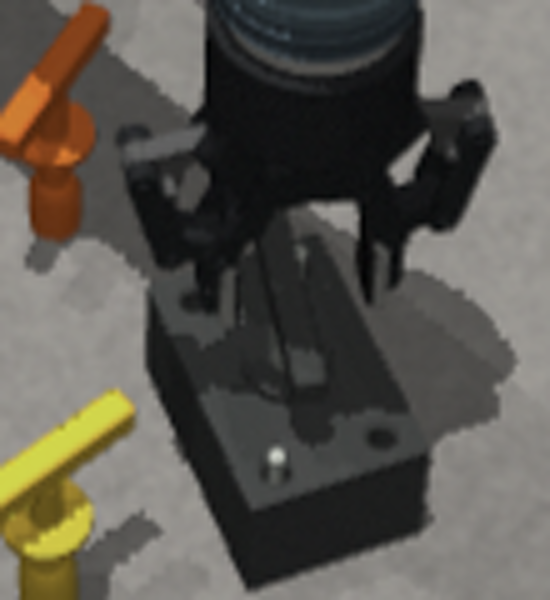

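View pics/t1c.png

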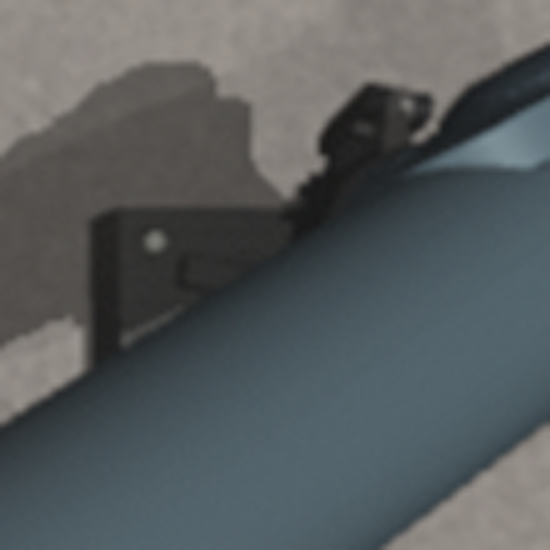

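The dark key's bar sits between the open fingers, at side crop (285,300), so I'm grasping it and lifting.

```bash
python3 - <<'E'
from h import *
movel([.4824,-.3223,.101],speed=.1)
print(read_ft_force())
move_gripper(0.0,80); print(read_finger_gap(),read_ft_force(),read_ft_torque(),read_time_s())
movel([.4824,-.3223,.19],speed=.12); print(read_ft_force(),read_ft_torque(),read_finger_gap(),read_eef_pos())
for c in("side","top"):
    im=read_camera(c); cv2.imwrite(f"pics/{c}2.png",im[:,:,::-1])
    print(c,proj(c,[[.4824,-.3223,.19],[.4824,-.3223,.19-.096]]))
a=cv2.imread("pics/side2.png");b=cv2.imread("pics/top2.png")
crop(a,0,300,240,120,150,4,"pics/s2c.png")
E
```

```text
[0.01637673 0.50794744 0.39394697]
0.012651011820725684 [-1.1600282   0.99401481  1.93043414] [-0.007325    0.14181286  0.08950664] 6.925
[-0.88937003 -0.880841   -3.1381472 ] [-0.00994616  0.00066404 -0.00690198] 0.012762326713910538 [ 0.48198153 -0.32162085  0.18921621]
side [[358.63399461 322.46927048]
 [356.6335808  353.12228899]]
top [[488.95101299 244.11609704]
 [474.77930657 247.53660086]]
```

View pics/s2c.png

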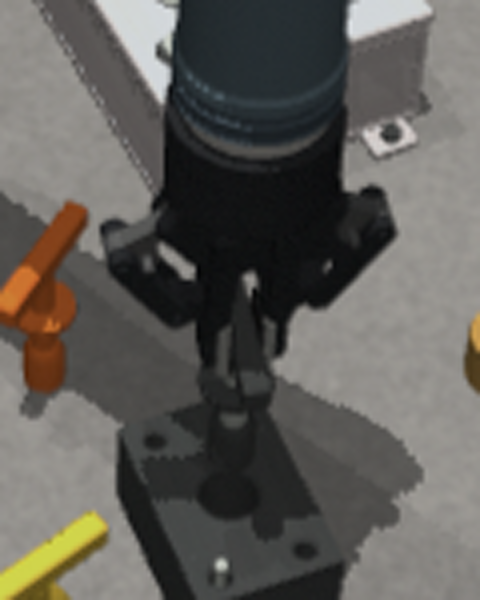

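```bash
cat > look.py <<'E'
from h import *
import sys
def look(tag,x0,y0,w,h,s,cams=("side",)):
    for c in cams:
        im=read_camera(c)[:,:,::-1]; cv2.imwrite(f"pics/{c}{tag}.png",im)
        crop(im,0,x0,y0,w,h,s,f"pics/{c}{tag}c.png")
E
python3 - <<'E'
from look import *
print(back("side",(357,363.7),.06))
a=.2+np.pi/2
move_ptp([.50,-.25,.23],Q(a-.2))
move_ptp([.555,-.0625,.217],Q(a)); pause(.3); p=np.array(read_eef_pos());print(p,read_tcp_rot(),Q(a),read_time_s(),read_ft_force())
look("3",295,190,100,90,6); 
im=read_camera("top"); cv2.imwrite("pics/top3.png",im[:,:,::-1])
print("pred key bottom side",proj("side",p-[0,0,.096]),"pred screw", proj("side",[.5547,-.0613,.1075]),proj("side",[.5565,-.0638,.1075]))
print(tip_of("side","key"),tip_of("side","screw_r_top"))
E
```

```text
[ 0.48381553 -0.32412984  0.06      ]
[ 0.55467269 -0.06431     0.21719103] [6.34262270e-01 7.73117936e-01 1.04910001e-05 1.75073045e-04] [6.32981307e-01 7.74167078e-01 4.74040617e-17 3.87589266e-17] 9.45 [ 0.07441754  0.82698021 -2.20912094]
pred key bottom side [[343.12488691 244.45078336]] pred screw [[342.50490289 247.8701964 ]] [[343.66876801 248.42815497]]
[{'at': [343.2, 245.8], 'confidence': 0.95}, {'at': [312.5, 333.3], 'confidence': 0.81}, {'at': [254.6, 374.0], 'confidence': 0.75}] [{'at': [343.6, 249.6], 'confidence': 0.59}]
```

View pics/side3c.png

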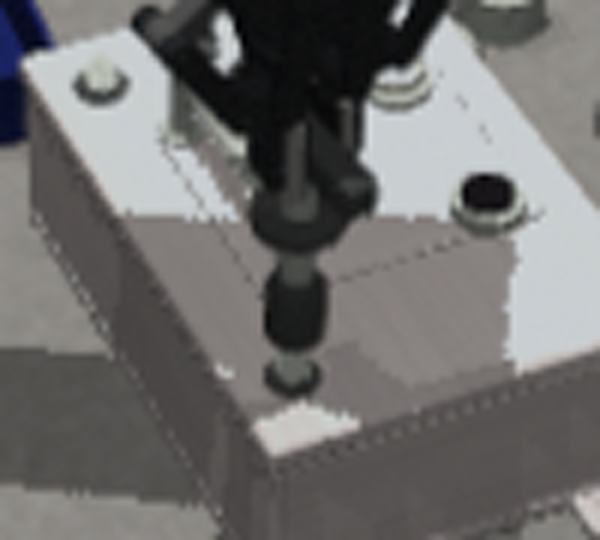

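View pics/top3.png

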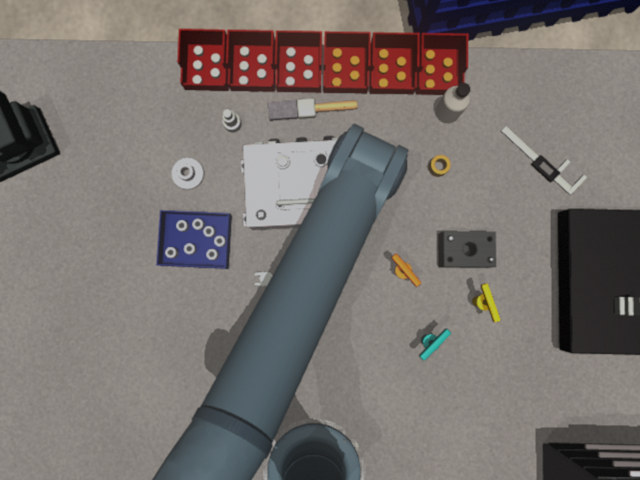

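```bash
python3 - <<'E'
from h import *
k=back("side",(343.8,244.1),.1212); w=back("side",(343.75,252.3),.094); w2=back("side",(343.6,249.6),.1075)
print(k,w,w2)
b=cv2.imread("pics/top3.png"); crop(b,0,450,230,45,40,14,"pics/c5.png")
E
```

```text
[ 0.55646513 -0.063814    0.1212    ] [ 0.55735192 -0.06297911  0.094     ] [ 0.55503267 -0.06712923  0.1075    ]
```

View pics/c5.png

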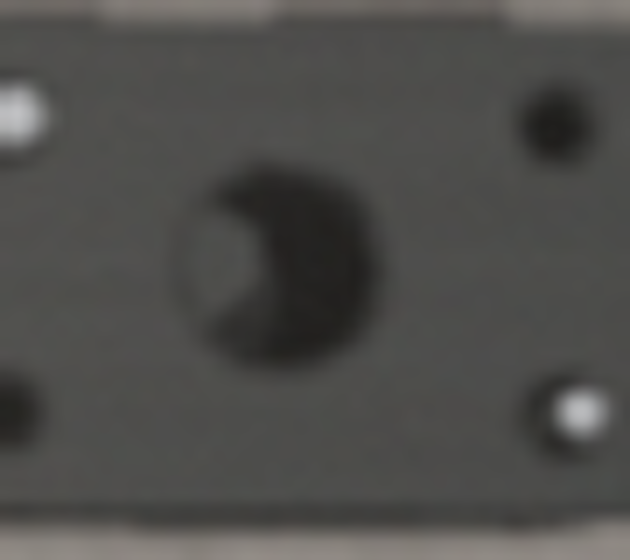

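```bash
python3 - <<'E'
from look import *
a=.2+np.pi/2
t=np.array([.5555,-.0632])
cmd=np.array([.555,-.0625])+t-np.array(read_eef_pos())[:2]
f0=np.array(read_ft_force())
movel([*cmd,.208],Q(a),speed=.08); print(read_eef_pos(),read_ft_force())
for z in(.203,.199,.195,.192,.190):
    movel([*cmd,z],Q(a),speed=.05); p=read_eef_pos(); f=np.array(read_ft_force())-f0
    print(z,np.round(p,4),f.round(1),np.round(read_ft_torque(),2))
    if f[2]>25: break
print(read_time_s())
look("4",295,190,100,90,6)
E
```

```text
[ 0.55488256 -0.06249109  0.20707275] [ 0.60729366 -0.29971215 -1.94053222]
0.203 [ 0.5552 -0.0627  0.2025] [-1.2  1.2  0.9] [ 0.07 -0.02  0.02]
0.199 [ 0.5553 -0.0627  0.1987] [-0.4  1.1  0.7] [-0.    0.06 -0.07]
0.195 [ 0.5553 -0.0627  0.1947] [0.  1.7 0.3] [ 0.11  0.02 -0.03]
0.192 [ 0.5557 -0.0626  0.1919] [0.8 2.1 1. ] [ 0.17 -0.04  0.03]
0.19 [ 0.5563 -0.063   0.1917] [-2.7  2.9  9.2] [0.35 0.65 0.02]
11.1667
```

View pics/side4c.png

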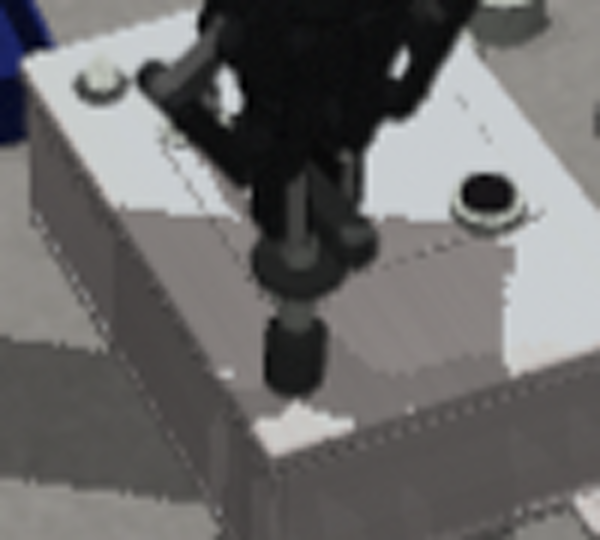

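The key is fully over the right screw (z 0.1917, little force), so I'm turning it now.

```bash
cat > turn.py <<'E'
from look import *
def yaw():
    m=R.from_quat(read_tcp_rot()).as_matrix(); return np.arctan2(m[1,0],m[0,0])%(2*np.pi)
def turn(cmd,z,a,steps):
    for d in steps:
        movel([*cmd,z],Q(a+d)); f=np.round(read_ft_force(),1); tq=np.round(read_ft_torque(),3)
        print(round(d,2),round(yaw()-a,3),np.round(read_eef_pos(),4),f,tq,round(read_time_s(),2))
        if abs(tq[2])>.6 : break
E
python3 - <<'E'
from turn import *
a=.2+np.pi/2
cmd=np.array([.5555,-.0632])
turn(cmd,.1912,a,[0,.4,.8,1.2,1.4,1.5,1.58,1.66,1.72])
E
```

```text
0 0.0 [ 0.5559 -0.063   0.1918] [-1.5  1.1  3.4] [ 0.418  0.344 -0.042] 11.47
0.4 0.399 [ 0.5564 -0.0622  0.1917] [-0.1  3.3  4.4] [ 1.025  0.021 -0.034] 12.02
0.8 0.798 [ 0.5566 -0.0617  0.1917] [0.7 4.5 4.4] [ 1.553 -0.192 -0.01 ] 12.57
1.2 1.198 [ 0.5567 -0.061   0.1917] [1. 7. 5.] [ 1.84  -0.234  0.   ] 13.12
1.4 1.399 [ 0.5567 -0.0607  0.1917] [1.1 5.6 6.1] [ 1.891 -0.119 -0.028] 13.47
1.5 1.499 [ 0.5566 -0.0605  0.1917] [0.8 6.3 5.6] [ 1.938 -0.071 -0.073] 13.72
1.58 1.579 [ 0.5566 -0.0604  0.1917] [0.1 7.6 5.5] [ 1.977 -0.035 -0.042] 13.97
1.66 1.659 [ 0.5566 -0.0603  0.1917] [-0.2  7.5  6.8] [ 1.997 -0.008 -0.06 ] 14.22
1.72 1.719 [ 0.5565 -0.0602  0.1917] [-0.9  7.4  5.6] [ 2.044  0.05  -0.027] 14.47
```

```bash
python3 - <<'E'
from turn import *
a=.2+np.pi/2
cmd=np.array([.5560,-.0612])
print(np.round(read_qpos(),2))
turn(cmd,.1912,a,[1.72,1.78,1.84,1.9])
look("5",295,190,100,90,6)
E
```

```text
[-0.56  0.33  0.7   1.9  -0.26  1.    2.18]
1.72 1.718 [ 0.5566 -0.0595  0.1917] [-0.8  5.1  6.5] [ 1.578  0.178 -0.068] 14.72
1.78 1.778 [ 0.5566 -0.0595  0.1917] [-0.4  5.   6.4] [ 1.6    0.217 -0.009] 14.97
1.84 1.838 [ 0.5565 -0.0594  0.1917] [-0.9  5.6  6.5] [ 1.663  0.222 -0.045] 15.22
1.9 1.898 [ 0.5565 -0.0593  0.1917] [-1.7  5.9  6.9] [ 1.702  0.24  -0.069] 15.47
```

View pics/side5c.png

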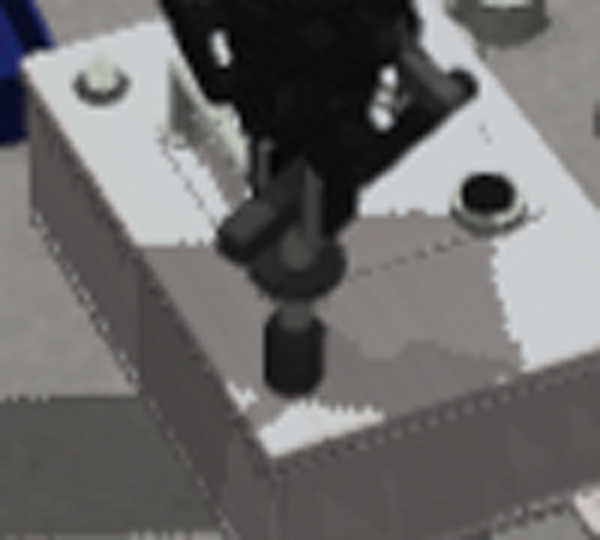

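```bash
python3 - <<'E'
from turn import *
p=np.array(read_eef_pos())-[0,0,.001]
print(yaw()-np.pi/2, read_finger_gap())
for ps in(1.6,1.75,1.9,2.1,2.3):
    b=np.array([-np.sin(ps),np.cos(ps),0]); print(ps,[( (proj("side",p+(s*.04+.0018)*b)[0]-[295,190]+.5)*6).round() for s in(1,-1)])
im=cv2.imread("pics/side5.png"); crop(im,0,315,205,60,55,12,"pics/c6.png")
E
```

```text
2.09789700623796 0.012527240208421971
1.6 [array([187., 212.]), array([394., 155.])]
1.75 [array([194., 223.]), array([386., 145.])]
1.9 [array([205., 233.]), array([377., 136.])]
2.1 [array([222., 245.]), array([361., 126.])]
2.3 [array([242., 254.]), array([343., 118.])]
```

View pics/c6.png

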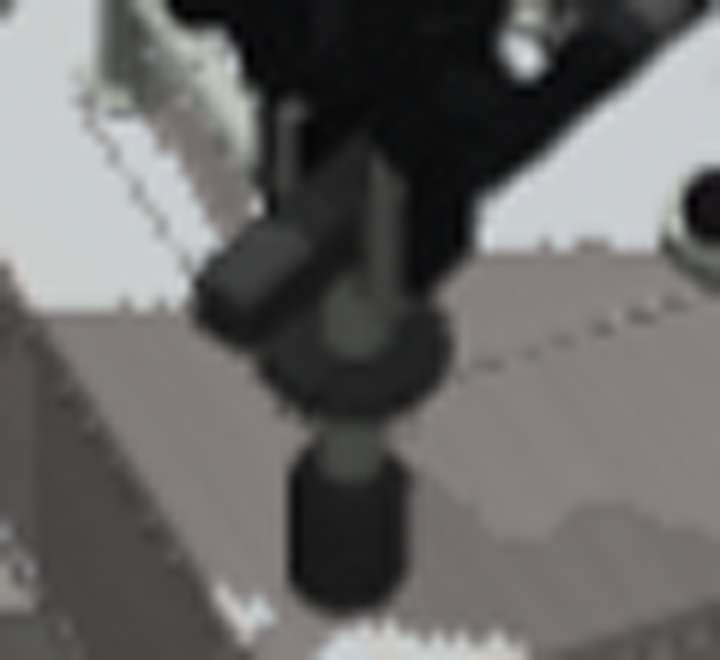

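```bash
python3 - <<'E'
from turn import *
a=.2+np.pi/2
cmd=np.array([.5560,-.0612])
def av(n=10):
    r=[]
    for i in range(n): r.append(np.r_[read_ft_force(),read_ft_torque()]); pause(.02)
    r=np.array(r); return r.mean(0).round(3),r.std(0).round(3)[[2,5]]
print(av(),read_time_s())
movel([*cmd,.1912],Q(a+2.0)); print(yaw()-a,av(),read_time_s())
movel([*cmd,.1912],Q(a+2.1)); print(yaw()-a,av(),read_time_s(),read_qpos()[6])
E
```

```text
(array([-0.641,  6.028,  7.137,  1.662,  0.268, -0.101]), array([0.442, 0.034])) 15.6833
1.9987091855483878 (array([-1.353,  5.851,  7.428,  1.725,  0.343,  0.012]), array([0.433, 0.02 ])) 16.1
2.0989329272048067 (array([-1.391,  5.955,  7.637,  1.729,  0.431,  0.041]), array([0.263, 0.027])) 16.5167 2.526266171203204
```

```bash
python3 - <<'E'
from turn import *
look("6",315,195,62,62,12)
a=.2+np.pi/2
p=np.array(read_eef_pos())-[0,0,.001]
for ps in(1.8,1.9,2.1,2.3):
    b=np.array([-np.sin(ps),np.cos(ps),0]); print(ps,[( (proj("side",p+(s*.04)*b)[0]-[315,195]+.5)*12).round() for s in(1,-1)])
E
```

```text
1.8 [array([162., 388.]), array([533., 220.])]
1.9 [array([176., 401.]), array([519., 208.])]
2.1 [array([208., 423.]), array([487., 187.])]
2.3 [array([246., 441.]), array([449., 170.])]
```

View pics/side6c.png

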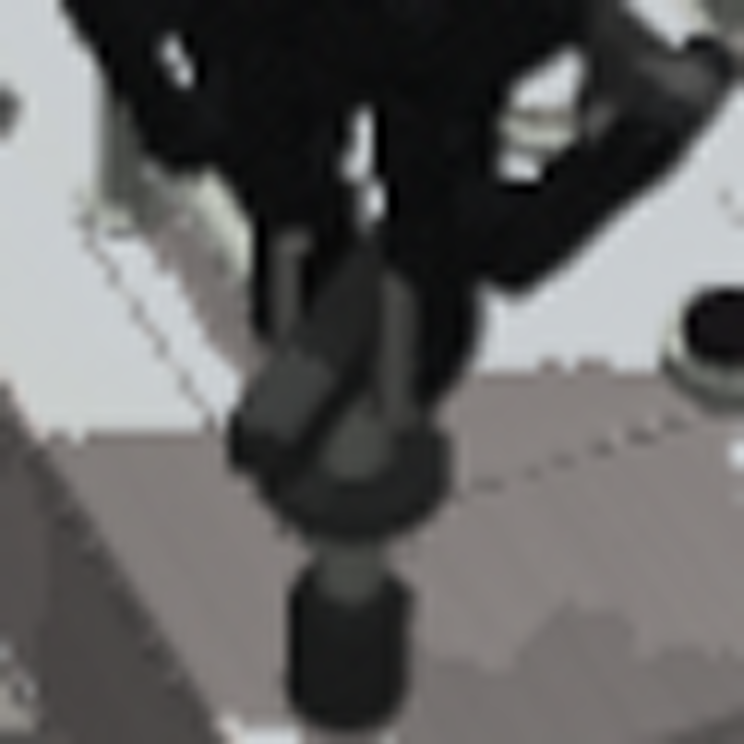

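```bash
python3 - <<'E'
from turn import *
a=.2+np.pi/2
p=np.array(read_eef_pos())
movel([p[0],p[1],.222],speed=.12); print(read_eef_pos(),read_ft_force(),read_ft_torque(),read_time_s())
look("7",305,190,62,62,12)
im=cv2.imread("pics/side7.png"); crop(im,0,328,236,32,24,24,"pics/c7.png"); 
im=cv2.imread("pics/side0.png"); crop(im,0,328,236,32,24,24,"pics/c8.png"); crop(im,0,296,188,32,24,24,"pics/c9.png")
E
```

```text
[ 0.55542212 -0.06082693  0.22109119] [-0.34092861 -0.96713435 -2.2019884 ] [ 0.04618719  0.04996379 -0.00457409] 16.975
```

View pics/c7.png

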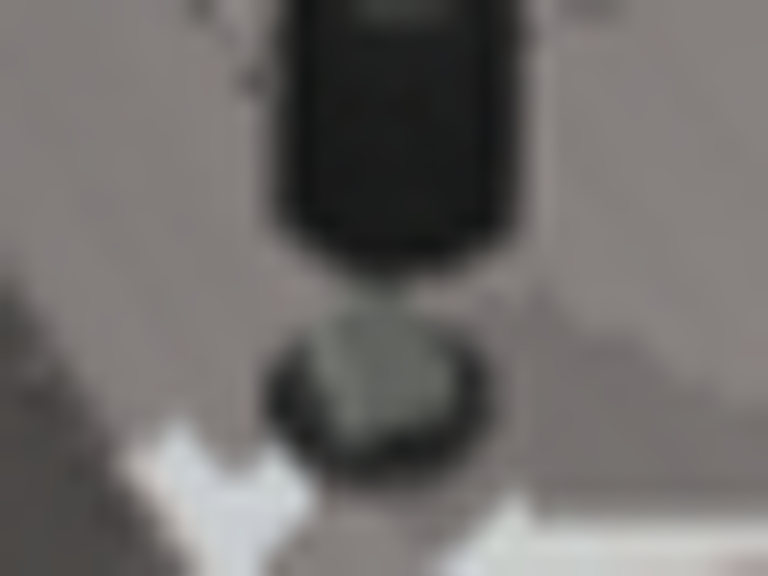

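View pics/c8.png

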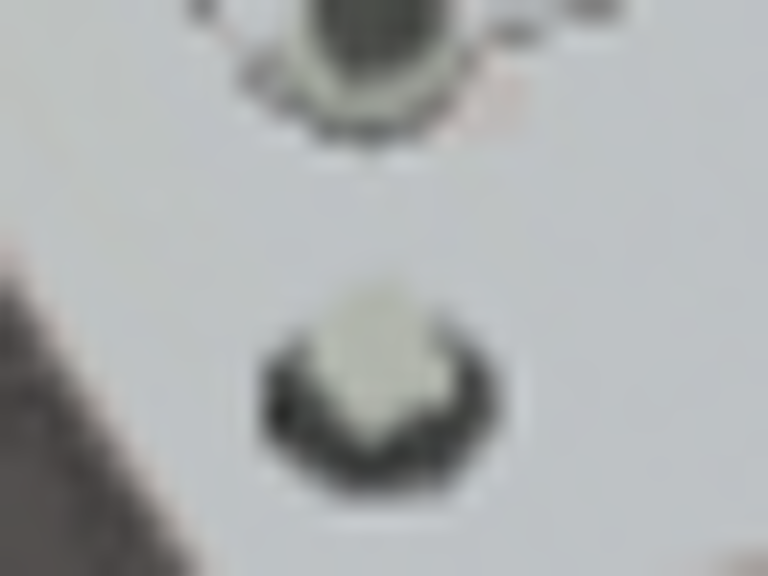

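View pics/side7c.png

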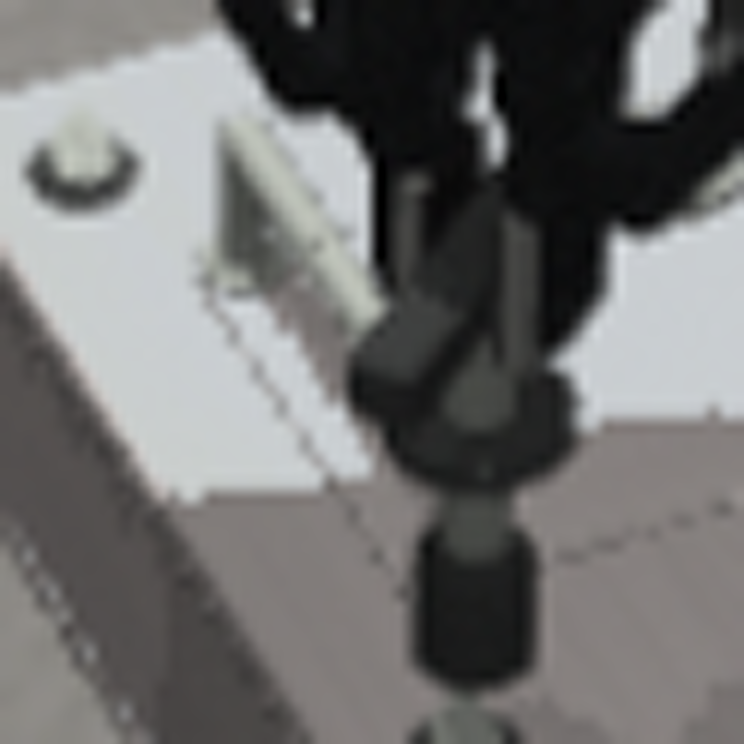

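```bash
python3 - <<'E'
from h import *
c=back("side",(343.75,252.3),.0945)
def corners(yaw,z,h):
    P=[c+[*(R.from_euler('z',yaw).as_matrix()[:2,:2]@np.array(v)*h),z-.0945] for v in((1,1),(-1,1),(-1,-1),(1,-1))]
    return ((proj("side",P)-[328,236]+.5)*24).round().astype(int)
tiles=[]
for n in("pics/c8.png","pics/c7.png"):
  for y in(0.07,.2,.33,.5,.65,.8,.95,1.1,1.25,1.4):
    im=cv2.imread(n).copy()
    for z,h in((.0945,.005),(.1005,.005),(.1075,.0022)): cv2.polylines(im,[corners(y,z,h)],True,(0,0,255) if h>.003 else (255,0,0),2)
    im=im[200:520,200:540]; cv2.putText(im,str(y),(5,25),0,.8,(0,0,0),2); tiles.append(cv2.resize(im,(160,150)))
cv2.imwrite("pics/m1.png",np.vstack([np.hstack(tiles[i:i+5]) for i in(0,5,10,15)]))
E
```

```text
(no output)
```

View pics/m1.png

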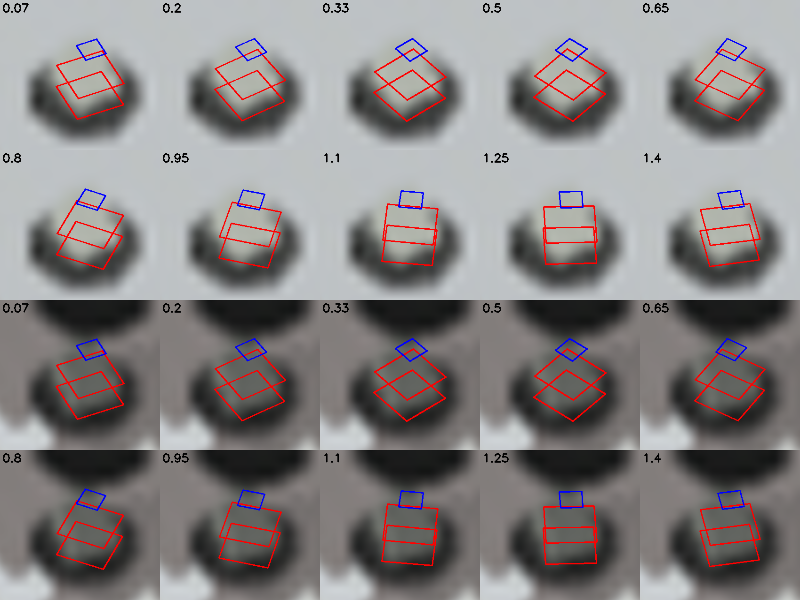

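```bash
cat > yawfit.py <<'E'
from h import *
S=8
def render(cx,cy,yaw,win):
    x0,y0,w,h=win
    def pts(P): return ((proj("side",P)-[x0,y0]+.5)*S*16-8).round().astype(np.int32)
    c=np.array([cx,cy])
    th=np.linspace(0,2*np.pi,48,endpoint=False)
    m=np.zeros((h*S,w*S),np.uint8)
    ring=np.vstack([np.c_[c+.011*np.c_[np.cos(th),np.sin(th)],np.full(48,z)] for z in(.092,.0945)])
    cv2.fillConvexPoly(m,cv2.convexHull(pts(ring)),1,shift=4)
    r=R.from_euler('z',yaw).as_matrix()[:2,:2]; sq=np.array([(1,1),(-1,1),(-1,-1),(1,-1)])
    H=np.vstack([np.c_[c+(sq*hh)@r.T,np.full(4,z)] for z,hh in((.0945,.005),(.1005,.005),(.1075,.0022))])
    cv2.fillConvexPoly(m,cv2.convexHull(pts(H[:8])),2,shift=4); cv2.fillConvexPoly(m,cv2.convexHull(pts(H[4:])),2,shift=4)
    L=[cv2.GaussianBlur(cv2.resize((m==k).astype(np.float32),(w,h),interpolation=cv2.INTER_AREA),(0,0),.45) for k in(0,1,2)]
    return np.stack([l.ravel() for l in L],1)
def fit(img,c0,win,mask=None):
    x0,y0,w,h=win; g=img[y0:y0+h,x0:x0+w].astype(float).mean(2).ravel(); out=[]
    mk=np.ones(g.size,bool) if mask is None else mask.ravel()
    for yaw in np.arange(-.3,1.27,.05):
        best=9e9
        for dx in np.arange(-.002,.0021,.001):
            for dy in np.arange(-.002,.0021,.001):
                A=render(c0[0]+dx,c0[1]+dy,yaw,win)[mk]; s=np.linalg.lstsq(A,g[mk],rcond=None)[0]; e=((A@s-g[mk])**2).mean()
                if e<best: best=e
        out.append((round(yaw,2),round(best,1)))
    return sorted(out,key=lambda t:t[1])
E
python3 - <<'E'
from yawfit import *
c=back("side",(343.75,252.3),.0945)
win=(337,246,14,13)
a=cv2.imread("pics/side0.png");b=cv2.imread("pics/side7.png")
print("before R",fit(a,c,win)[:10])
mk=np.ones((13,14),bool); mk[:3]=0; mk[9:,:4]=0; mk[11:]=0
print("after R",fit(b,c,win,mk)[:10])
cl=back("side",(295+101.5/6-.5,180+145.5/6-.5),.094)
print("L now",fit(b,cl,(305,198,14,13))[:8]);print("L before",fit(a,cl,(305,198,14,13))[:8])
E
```

```text
before R [(np.float64(0.25), np.float64(77.9)), (np.float64(0.3), np.float64(81.4)), (np.float64(0.2), np.float64(82.0)), (np.float64(0.35), np.float64(82.1)), (np.float64(0.15), np.float64(85.8)), (np.float64(0.4), np.float64(87.0)), (np.float64(0.1), np.float64(89.0)), (np.float64(0.45), np.float64(93.1)), (np.float64(0.5), np.float64(100.0)), (np.float64(0.05), np.float64(101.6))]
after R [(np.float64(0.1), np.float64(82.1)), (np.float64(0.15), np.float64(83.7)), (np.float64(0.05), np.float64(84.9)), (np.float64(0.2), np.float64(84.9)), (np.float64(0.25), np.float64(84.9)), (np.float64(-0.0), np.float64(85.7)), (np.float64(-0.05), np.float64(87.8)), (np.float64(0.3), np.float64(88.0)), (np.float64(0.35), np.float64(89.7)), (np.float64(-0.1), np.float64(90.2))]
L now [(np.float64(0.25), np.float64(62.8)), (np.float64(0.2), np.float64(65.5)), (np.float64(0.3), np.float64(65.9)), (np.float64(0.15), np.float64(66.0)), (np.float64(0.35), np.float64(66.7)), (np.float64(0.4), np.float64(68.7)), (np.float64(0.5), np.float64(69.0)), (np.float64(0.45), np.float64(70.7))]
L before [(np.float64(0.25), np.float64(56.8)), (np.float64(0.2), np.float64(59.3)), (np.float64(0.3), np.float64(59.5)), (np.float64(0.15), np.float64(59.9)), (np.float64(0.35), np.float64(60.2)), (np.float64(0.4), np.float64(61.9)), (np.float64(0.5), np.float64(62.0)), (np.float64(0.45), np.float64(63.6))]
```

```bash
cat > turn2.py <<'E'
from turn import *
E_=.0018
def av(n=6):
    r=[]
    for i in range(n): r.append(np.r_[read_ft_force(),read_ft_torque()]); pause(.02)
    return np.array(r).mean(0).round(2)
def tcp(scr,psi): return np.array(scr)-E_*np.array([-np.sin(psi),np.cos(psi)])
def step(scr,psi,z):
    movel([*tcp(scr,psi),z],Q(psi+np.pi/2)); 
    print("psi",round(psi,2),"act",round(yaw()-np.pi/2,3),np.round(read_eef_pos(),4),av(),round(read_time_s(),2))
E
python3 - <<'E'
from turn2 import *
S=(.5555,-.0615); psi=.1
move_ptp([*tcp(S,psi),.217],Q(psi+np.pi/2)); print(av(),read_eef_pos(),read_time_s())
for z in(.205,.197,.193,.1905):
    movel([*tcp(S,psi),z],Q(psi+np.pi/2),speed=.06); print(np.round(read_eef_pos(),4),av(2))
for psi in(.25,.35,.45,.55): step(S,psi,.191)
look("8",315,195,62,62,12)
E
```

```text
[ 0.32 -0.35 -1.79 -0.01  0.02 -0.01] [ 0.55560502 -0.06333854  0.21690908] 18.875
[ 0.555  -0.0632  0.2041] [-0.31 -0.34 -2.32 -0.   -0.01  0.01]
[ 0.5552 -0.0629  0.1964] [-0.26  0.73 -3.13  0.23  0.07 -0.01]
[ 0.5555 -0.0629  0.1927] [-0.71  1.27 -2.81  0.37  0.04  0.02]
[ 0.5563 -0.0632  0.1917] [-2.05  1.94  4.88  0.61  0.57 -0.03]
psi 0.25 act 0.248 [ 0.5564 -0.0628  0.1917] [-2.04  2.95  5.7   0.84  0.54 -0.01] 20.54
psi 0.35 act 0.348 [ 0.5565 -0.0625  0.1917] [-1.86  3.29  5.81  0.91  0.61  0.02] 20.89
psi 0.45 act 0.448 [ 0.5567 -0.0624  0.1917] [-2.11  3.47  6.34  0.94  0.61 -0.  ] 21.24
psi 0.55 act 0.548 [ 0.5568 -0.0622  0.1917] [-2.17  3.32  6.23  0.99  0.65 -0.03] 21.59
```

View pics/side8c.png

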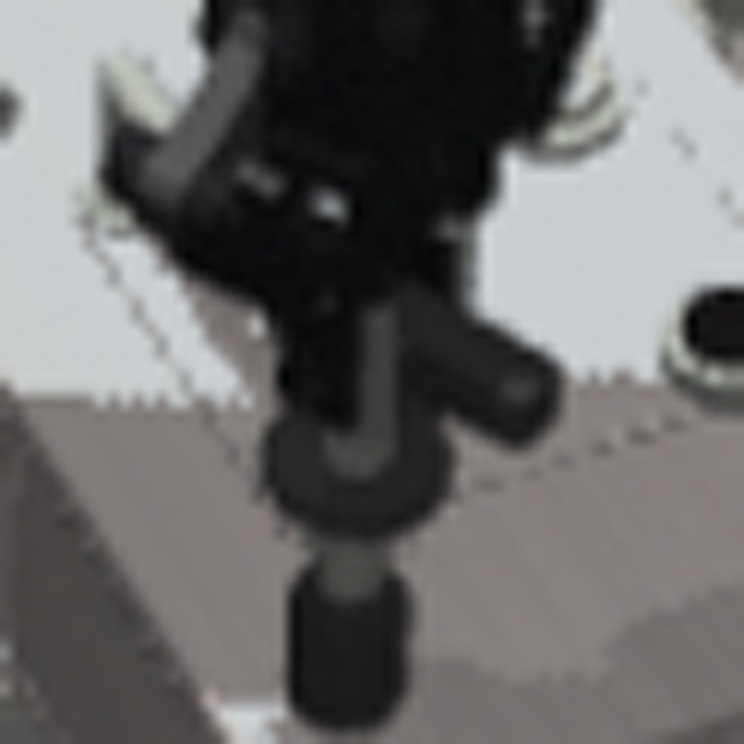

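```bash
python3 - <<'E'
from h import *
def box(p,psi,e):
    r=R.from_euler('z',psi).as_matrix()
    return [p+r@np.array([sx*.007,e+sy*.04,sz*.008]) for sz in(1,-1) for sx,sy in((1,1),(-1,1),(-1,-1),(1,-1))]
tiles=[]
for f,p,psi in(("side2",(.48198,-.32162,.1882),-.185),("side3",(.5547,-.0643,.2162),.2),("side5",(.5565,-.0593,.1907),2.1),("side7",(.5554,-.0608,.2201),2.3),("side8",(.5568,-.0622,.1907),.55)):
    p=np.array(p); o=proj("side",p)[0].round().astype(int)-[25,22]
    for d in(-.5,-.25,0,.25,.5):
        im=cv2.imread(f"pics/{f}.png"); t=cv2.resize(im[o[1]:o[1]+50,o[0]:o[0]+50],None,fx=8,fy=8,interpolation=cv2.INTER_CUBIC); t=cv2.convertScaleAbs(t,alpha=2.2)
        q=((proj("side",box(p,psi+d,.0))-o+.5)*8).round().astype(np.int32)
        cv2.polylines(t,[q[:4],q[4:]],True,(0,0,255),1)
        for i in range(4): cv2.line(t,tuple(map(int,q[i])),tuple(map(int,q[i+4])),(0,0,255),1)
        tiles.append(cv2.resize(t,(160,120),interpolation=cv2.INTER_AREA) if 0 else t[40:360,40:360]) 
tiles=[cv2.resize(t,(155,118)) if False else cv2.resize(t,(118,118)) for t in tiles]
cv2.imwrite("pics/m2.png",np.vstack([np.hstack(tiles[i:i+5]) for i in range(0,25,5)]))
for k,n in((2,"a"),(12,"b"),(17,"c"),(22,"d")): pass
E
```

```text
(no output)
```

View pics/m2.png

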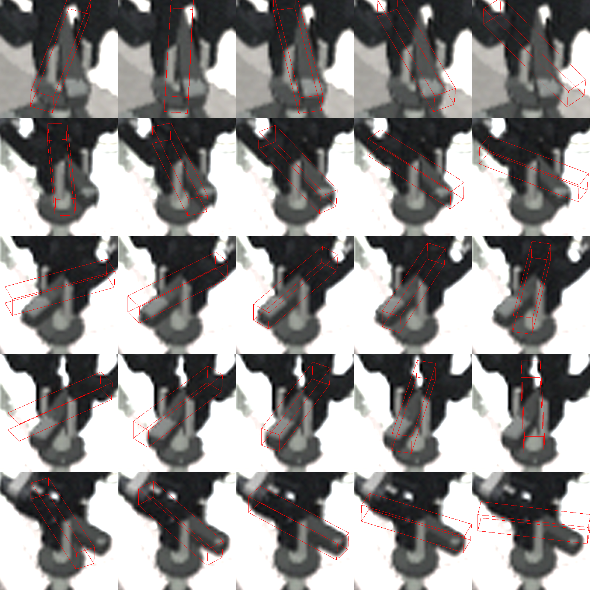

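```bash
python3 - <<'E'
from turn2 import *
S=(.5555,-.0615)
for psi in(.65,.75): step(S,psi,.191)
movel([.556,-.062,.225],speed=.15)
movel([.53,-.16,.225],speed=.25)
look("9",328,236,32,24,24); im=read_camera("top")[:,:,::-1]; cv2.imwrite("pics/top9.png",im); crop(im,0,335,195,32,28,24,"pics/top9c.png"); print(read_time_s())
b=cv2.imread("pics/top0.png");crop(b,0,335,195,32,28,24,"pics/top0r.png")
from yawfit import *
c=back("side",(343.75,252.3),.0945)
print(fit(cv2.imread("pics/side9.png"),c,(337,246,14,13))[:6])
E
```

```text
psi 0.65 act 0.648 [ 0.557  -0.0621  0.1917] [-2.01  3.73  6.31  0.99  0.65  0.02] 21.99
psi 0.75 act 0.749 [ 0.5572 -0.0618  0.1917] [-2.31  3.52  6.19  0.98  0.64  0.06] 22.34
23.375
[(np.float64(0.9), np.float64(4283.8)), (np.float64(1.0), np.float64(4285.2)), (np.float64(0.85), np.float64(4286.5)), (np.float64(0.95), np.float64(4290.5)), (np.float64(1.05), np.float64(4290.9)), (np.float64(0.8), np.float64(4294.9))]
```

View pics/side9c.png

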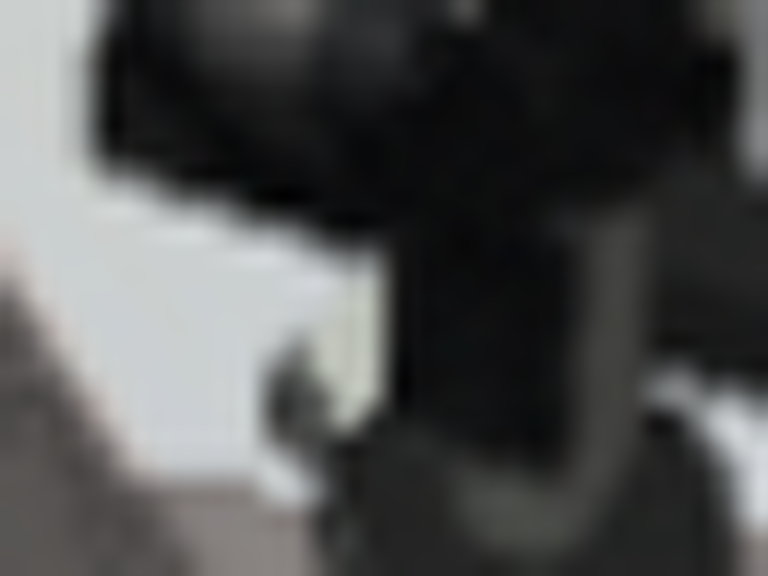

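View pics/top9c.png

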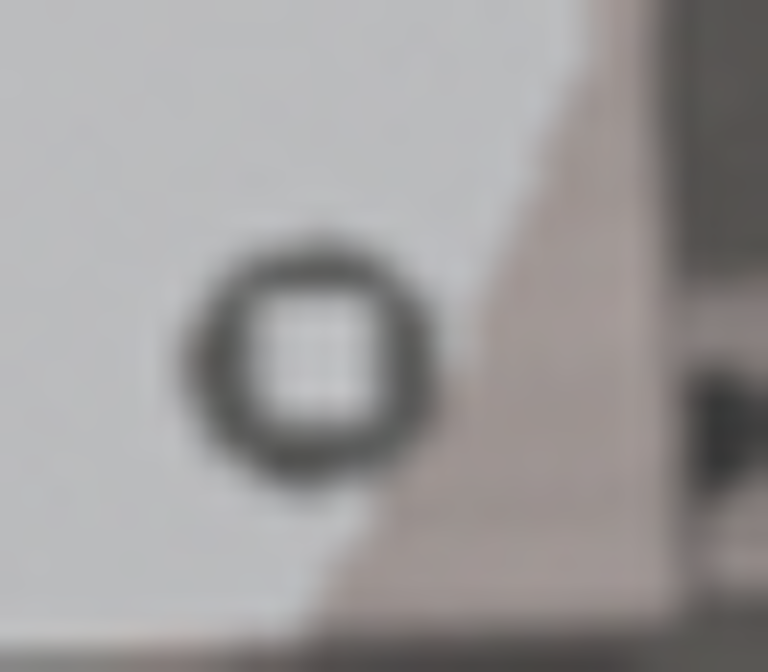

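View pics/top0r.png

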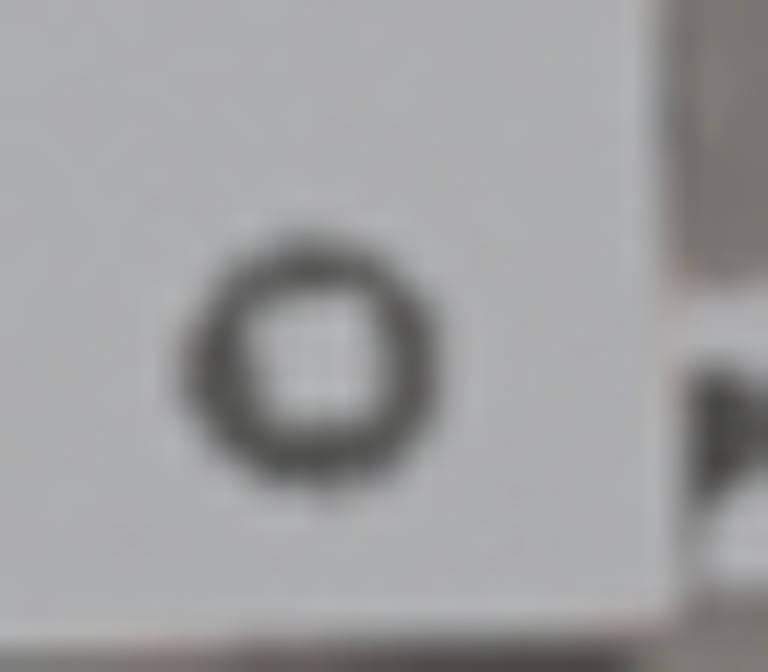

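```bash
sed -i 's/proj("side",P)/proj(CAM,P)/; s/^S=8/S=8; CAM="side"/' yawfit.py; python3 - <<'E'
import yawfit as y
from yawfit import *
y.CAM="top"
a=cv2.imread("pics/top0.png");b=cv2.imread("pics/top9.png")
c=np.array([.5538,-.0604]);cl=np.array([.5406,.1191])
mk=np.ones((13,13),bool); mk[7:,10:]=0; mk[9:,8:]=0
for n,i,cc,u in(("R0",a,c,(342,204)),("R9",b,c,(342,204)),("L0",a,cl,(255,209)),("L9",b,cl,(255,209))):
    o=proj("top",[*cc,.095])[0].round().astype(int)-[6,6]
    print(n,o,[tuple(map(float,t)) for t in fit(i,cc,(o[0],o[1],13,13),mk if n=="R9" else None)[:5]])
E
```

```text
R0 [342 204] [(0.2, 54.6), (0.25, 54.9), (0.15, 55.0), (0.1, 56.3), (0.3, 56.7)]
R9 [342 204] [(-0.0, 86.4), (0.05, 88.0), (-0.05, 89.3), (0.1, 90.0), (-0.1, 91.9)]
L0 [255 209] [(0.05, 70.2), (-0.0, 70.3), (0.1, 70.9), (0.15, 73.2), (-0.05, 73.3)]
L9 [255 209] [(0.05, 81.4), (-0.0, 81.6), (0.1, 82.4), (0.15, 85.1), (-0.05, 85.2)]
```

```bash
python3 - <<'E'
from turn2 import *
S=(.5425,.118); psi=.18
move_ptp([.545,.02,.235],Q(psi+np.pi/2))
move_ptp([*tcp(S,psi),.217],Q(psi+np.pi/2)); pause(.2); print(av(),read_eef_pos(),read_time_s())
look("10",290,160,50,60,12)
E
```

```text
[ 0.03  0.15 -2.3   0.01  0.01  0.02] [0.54318185 0.11426566 0.21736538] 25.0083
```

View pics/side10c.png

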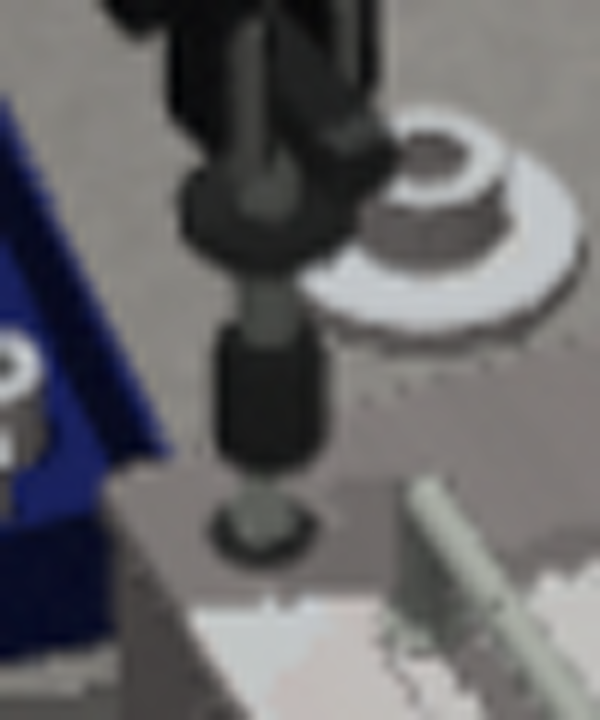

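```bash
python3 - <<'E'
from turn2 import *
S=(.5425,.118); psi=.18
for z in(.206,.198,.193,.1905):
    movel([*tcp(S,psi),z],Q(psi+np.pi/2),speed=.06); print(np.round(read_eef_pos(),4),av(2))
for psi in(.7,1.2): step(S,psi,.1908)
p=read_eef_pos(); movel([p[0],p[1],.222],speed=.12)
look("11",290,160,50,60,12)
im=cv2.imread("pics/side11.png"); crop(im,0,296,188,32,24,24,"pics/c11.png");print(read_time_s())
E
```

```text
[0.5421 0.1162 0.2051] [ 0.47 -0.76 -1.93  0.02 -0.02 -0.03]
[0.5423 0.1167 0.1974] [-0.55  0.75 -2.38  0.26  0.07  0.04]
[0.5425 0.1167 0.1926] [-0.81  1.46 -3.11  0.4   0.05 -0.05]
[0.5434 0.1166 0.1917] [-2.07  1.27  5.79  0.48  0.74  0.04]
psi 0.7 act 0.699 [0.5441 0.1177 0.1917] [-2.24  2.7   5.71  0.89  0.71 -0.03] 27.07
psi 1.2 act 1.199 [0.5446 0.1188 0.1917] [-2.42  3.77  5.99  1.05  0.73 -0.04] 27.82
28.2833
```

View pics/c11.png

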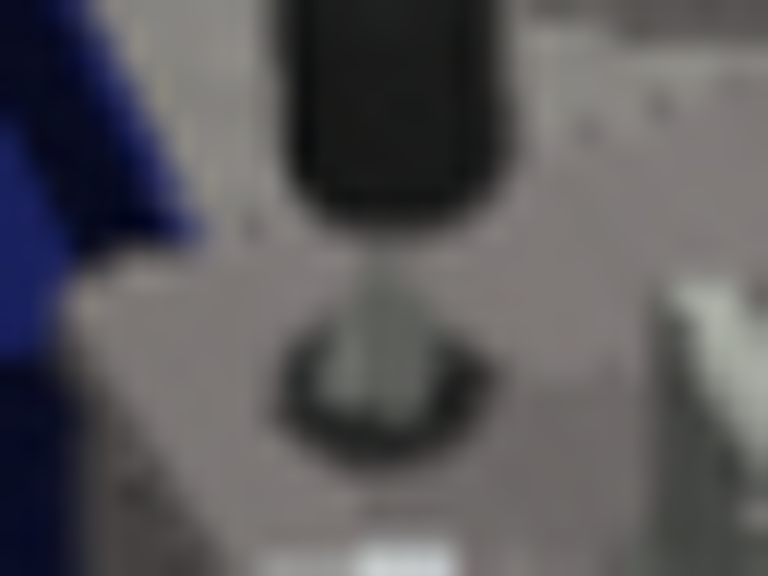

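View pics/c9.png

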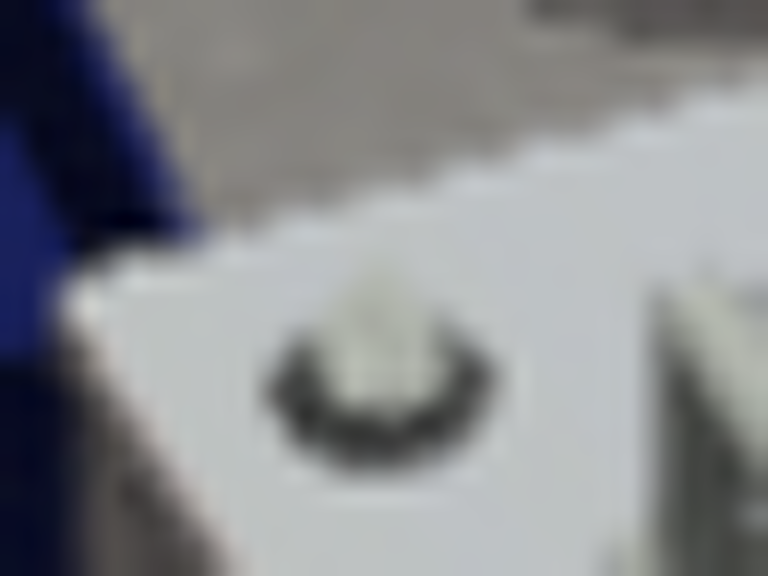

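```bash
python3 - <<'E'
from turn2 import *
S=(.5432,.1185); psi=1.1
for z in(.206,.198,.193,.1905):
    movel([*tcp(S,psi),z],Q(psi+np.pi/2),speed=.07); print(np.round(read_eef_pos(),4),av(2))
for psi in(1.6,1.75,1.85,1.95): step(S,psi,.1908)
p=read_eef_pos(); movel([p[0],p[1],.222],speed=.12)
look("12",296,188,32,24,24);print(read_time_s())
E
```

```text
[0.544  0.1172 0.205 ] [ 0.32 -0.17 -2.   -0.02 -0.03  0.02]
[0.5443 0.1185 0.1974] [-0.77  2.   -3.04  0.43  0.12  0.  ]
[0.5442 0.1185 0.1923] [-0.24  2.81 -4.41  0.82  0.17 -0.03]
[0.545  0.1184 0.1917] [-3.55  2.86  4.95  0.82  1.08 -0.02]
psi 1.6 act 1.6 [0.5451 0.1197 0.1917] [-3.53  3.58  4.71  1.04  1.07 -0.02] 30.32
psi 1.75 act 1.75 [0.545  0.12   0.1917] [-3.71  3.63  5.1   1.06  1.1   0.01] 30.72
psi 1.85 act 1.85 [0.5449 0.1203 0.1917] [-3.89  3.5   4.45  1.09  1.15 -0.03] 31.07
psi 1.95 act 1.95 [0.5447 0.1205 0.1917] [-4.38  4.08  5.28  1.12  1.21 -0.01] 31.42
31.875
```

View pics/side12c.png

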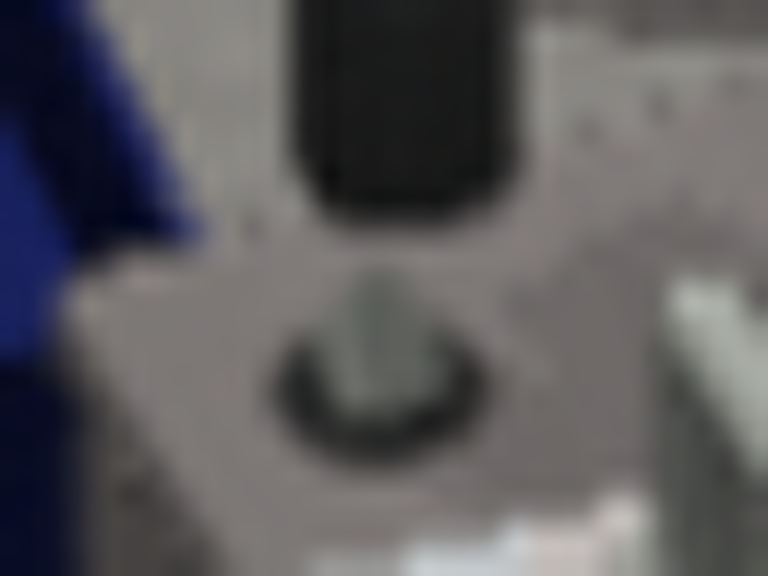

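```bash
python3 - <<'E'
from yawfit import *
cl=back("side",(295+101.5/6-.5,180+145.5/6-.5),.094)
mk=np.ones((13,14),bool); mk[:2]=0
for n in("side0","side11","side12"):
    f=fit(cv2.imread(f"pics/{n}.png"),cl,(305,198,14,13),mk); print(n,[tuple(map(float,t)) for t in f[:5]])
E
```

```text
side0 [(0.25, 66.5), (0.2, 69.4), (0.3, 69.7), (0.15, 70.1), (0.35, 70.4)]
side11 [(0.9, 70.8), (0.95, 71.2), (0.85, 71.7), (1.0, 71.8), (0.75, 72.0)]
side12 [(0.25, 149.4), (0.15, 149.5), (0.2, 149.5), (0.3, 150.4), (0.35, 150.6)]
```

```bash
python3 - <<'E'
from turn2 import *
print(back("top",(469.5,248.5),.06)+[.0017,-.0008,0])
psi=-.185
move_ptp([.535,-.02,.24],Q(.6+np.pi/2))
move_ptp([.4826,-.3226,.185],Q(psi+np.pi/2)); 
movel([.4826,-.3226,.172],speed=.1); pause(.2); print(np.round(read_eef_pos(),4),av(),read_time_s())
look("13",325,300,62,75,8)
im=read_camera("top")[:,:,::-1]; cv2.imwrite("pics/top13.png",im); crop(im,0,240,130,133,100,6,"pics/top13c.png")
crop(im,0,248,199,28,24,24,"pics/c13.png")
import yawfit as y
from yawfit import *
y.CAM="top"
c=np.array([.5538,-.0604]);cl=np.array([.5406,.1191])
for n,cc in(("R",c),("L",cl)):
    o=proj("top",[*cc,.095])[0].round().astype(int)-[6,6]
    print(n,[tuple(map(float,t)) for t in fit(im,cc,(o[0],o[1],13,13))[:5]])
E
```

```text
[ 0.48430282 -0.32138004  0.06      ]
[ 0.4829 -0.3225  0.1722] [ 0.07 -0.09 -2.13 -0.   -0.01 -0.  ] 34.6417
R [(-0.0, 72.6), (0.05, 73.8), (-0.05, 74.8), (0.1, 75.5), (-0.1, 76.9)]
L [(-0.0, 84.0), (0.05, 84.6), (-0.05, 86.3), (0.1, 86.5), (-0.1, 90.1)]
```

View pics/side13c.png

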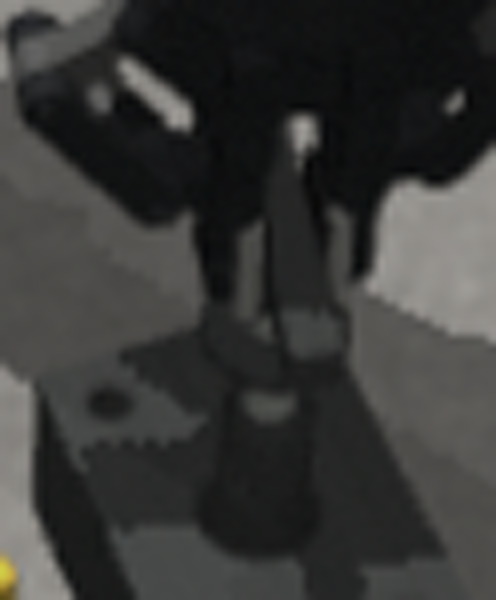

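View pics/top13c.png

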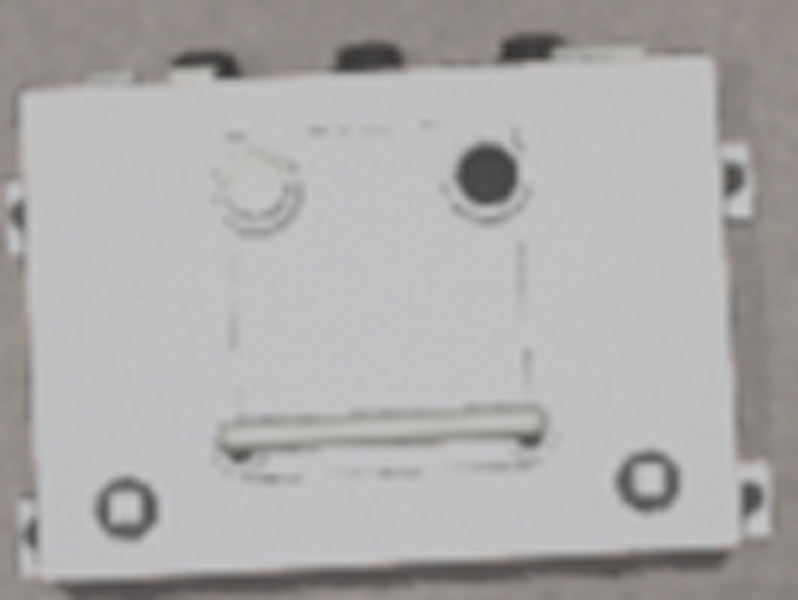

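```bash
python3 - <<'E'
from turn2 import *
f0=av()
for z in(.155,.145,.13,.115,.106,.102,.1005):
    movel([.4826,-.3222,z],speed=.1); f=av(2)-f0; print(z,np.round(read_eef_pos(),4),f.round(1))
    if abs(f[:3]).max()>20: break
print(read_time_s())
E
```

```text
0.155 [ 0.482  -0.3218  0.1541] [-0.2 -0.7  0.5 -0.  -0.   0. ]
0.145 [ 0.4823 -0.322   0.1445] [-0.3 -0.2  0.1 -0.  -0.   0. ]
0.13 [ 0.4822 -0.3219  0.1292] [-0.4 -0.4 -0.   0.  -0.   0. ]
0.115 [ 0.4822 -0.3219  0.1143] [-0.2 -0.9  0.4  0.  -0.   0. ]
0.106 [ 0.4823 -0.322   0.1056] [-0.1 -1.  -0.8  0.   0.   0. ]
0.102 [ 0.4826 -0.3221  0.1019] [-0.1 -0.7 -0.3  0.  -0.  -0. ]
0.1005 [ 0.4828 -0.3225  0.1014] [-1.6  1.4  7.   0.4  0.4  0. ]
36.9917
```

```bash
python3 - <<'E'
from turn2 import *
movel([.4826,-.3222,.1013],speed=.1)
move_gripper(.045,30); 
movel([.4826,-.3222,.19],speed=.15)
look("14",325,300,62,75,8); print(read_time_s(), read_finger_gap())
psi=.073; h=(.567,.0302)
move_ptp([.52,-.15,.24],Q(.0+np.pi/2))
move_ptp([*h,.20],Q(psi+np.pi/2)); 
look("15",300,160,80,75,8); im=read_camera("top")[:,:,::-1]; cv2.imwrite("pics/top15.png",im); crop(im,0,430,220,75,56,10,"pics/top15c.png")
print(np.round(read_eef_pos(),4),read_time_s())
E
```

```text
38.45 0.04503365529537093
[0.5669 0.0258 0.2008] 40.0917
```

View pics/side15c.png

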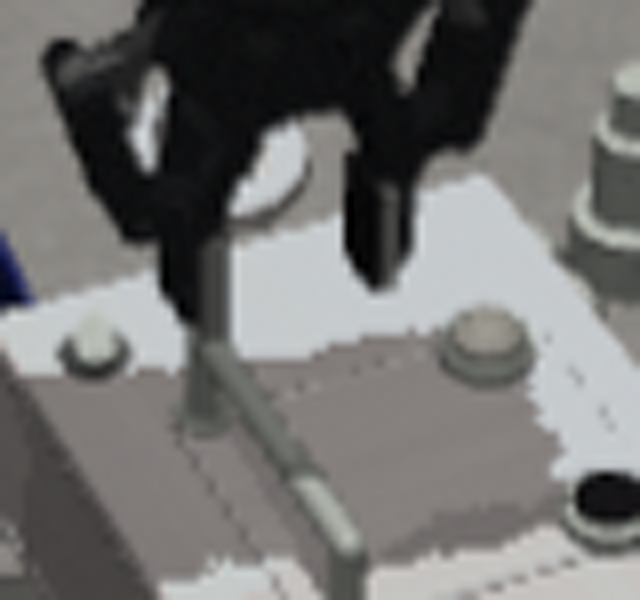

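View pics/top15c.png

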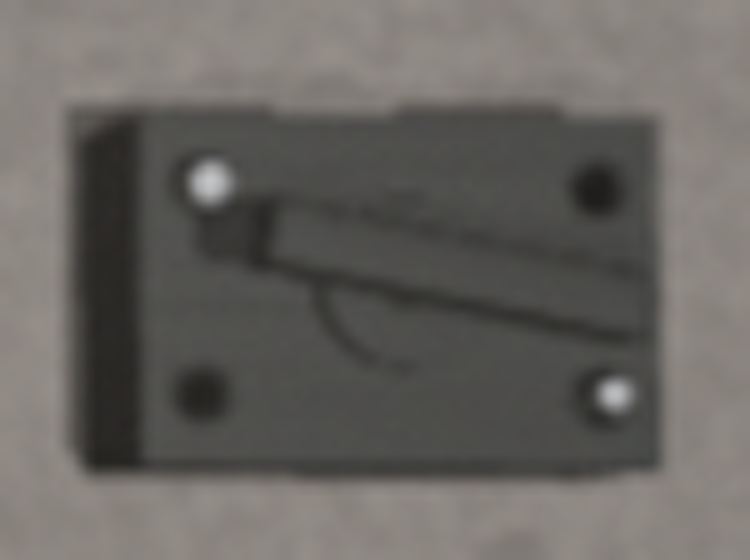

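View pics/side15.png

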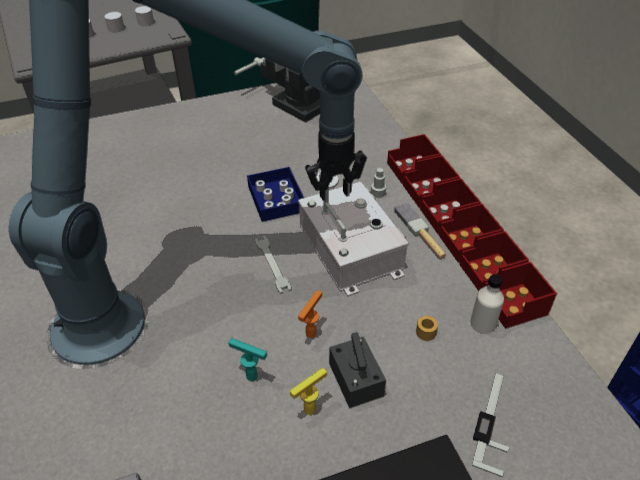

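```bash
python3 - <<'E'
from turn2 import *
psi=.073; h=np.array([.567,.0295])
for z in(.16,.14,.128):
    movel([*h,z],Q(psi+np.pi/2),speed=.12); print(np.round(read_eef_pos(),4),av(2))
look("16",300,160,80,75,8)
move_gripper(0,80); pause(.1); print(read_finger_gap(),np.round(read_eef_pos(),4),av(),read_time_s())
look("17",300,160,80,75,8)
E
```

```text
[0.5668 0.0285 0.1599] [ 0.13 -0.15  0.48  0.01 -0.04 -0.  ]
[0.5666 0.0296 0.1397] [ 0.25  0.22  0.11 -0.01 -0.03  0.02]
[0.5665 0.0296 0.1277] [ 0.19  0.12  0.36 -0.01 -0.02 -0.02]
0.007273556972887437 [0.566  0.0294 0.1285] [-3.56 -0.    5.13  0.02  0.82  0.01] 41.925
```

View pics/side17c.png

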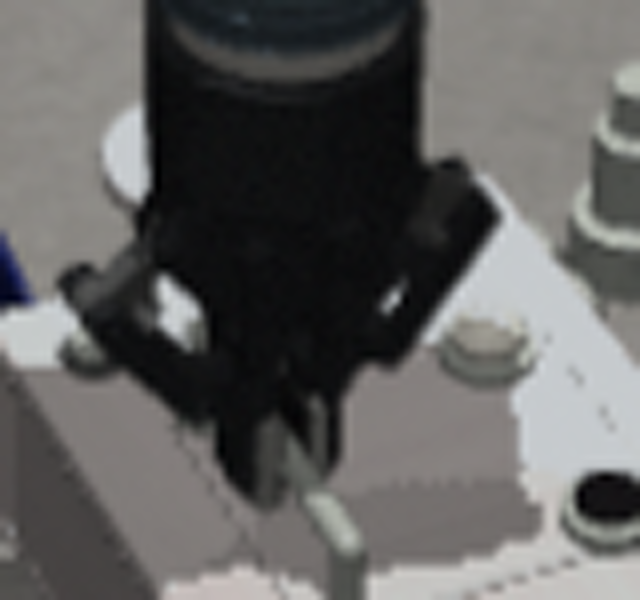

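```bash
cat > lid.py <<'E'
from turn2 import *
psi=.073; B=np.array([.566,.0294,.128]); ux=np.array([np.cos(psi),np.sin(psi),0]); uy=np.array([-np.sin(psi),np.cos(psi),0])
H=B+.133*ux-[0,0,.0455]
def pose(th):
    r=R.from_rotvec(uy*th); return H+r.apply(B-H), (r*R.from_quat(Q(psi+np.pi/2))).as_quat()
def dz(p): return np.arcsin(np.clip((p[2]-H[2])/.1406,-1,1))-np.arctan2(.0455,.133)
def go(th,sp=.02):
    p,q=pose(th); movel(p,q,speed=sp); e=np.array(read_eef_pos()); f=np.array(read_ft_force())
    print(round(th,3),e.round(4),"th~",round(dz(e),3),f.round(1),np.round(read_ft_torque(),2),round(read_time_s(),2)); return f
E
python3 - <<'E'
from lid import *
for th in(.005,.01,.015,.02,.03,.045,.06,.08,.1):
    f=go(th)
    if abs(f[2])>45: print("ABORT"); break
print(read_finger_gap())
look("18",295,150,115,125,5)
E
```

```text
0.005 [0.566  0.0294 0.1285] th~ 0.004 [-1.4  0.  -0. ] [-0.05  0.16 -0.03] 42.23
0.01 [0.566  0.0294 0.1286] th~ 0.004 [-0.9 -0.4 -5. ] [-0.02 -0.14  0.03] 42.48
0.015 [0.5663 0.0294 0.1294] th~ 0.011 [ 1.  -0.2 -7.2] [-0.09 -0.16 -0.01] 42.73
0.02 [0.5666 0.0294 0.1302] th~ 0.017 [  2.4  -1.2 -10.1] [-0.09 -0.3   0.01] 42.98
0.03 [0.567  0.0295 0.1313] th~ 0.025 [  2.8   0.  -13. ] [-0.13 -0.51 -0.02] 43.23
0.045 [0.5678 0.0296 0.1334] th~ 0.041 [  1.2  -0.7 -14. ] [-0.1  -0.49  0.01] 43.48
0.06 [0.5689 0.0297 0.1361] th~ 0.062 [ 0.3 -0.3 -9.9] [-0.04 -0.17  0.  ] 43.74
0.08 [0.5701 0.0298 0.1391] th~ 0.085 [-0.5  0.4 -6.8] [-0.03 -0.02 -0.02] 44.03
0.1 [0.5712 0.0299 0.1414] th~ 0.103 [-1.2 -0.1 -4.9] [-0.01  0.1   0.03] 44.33
0.007511269572439128
```

View pics/side18c.png

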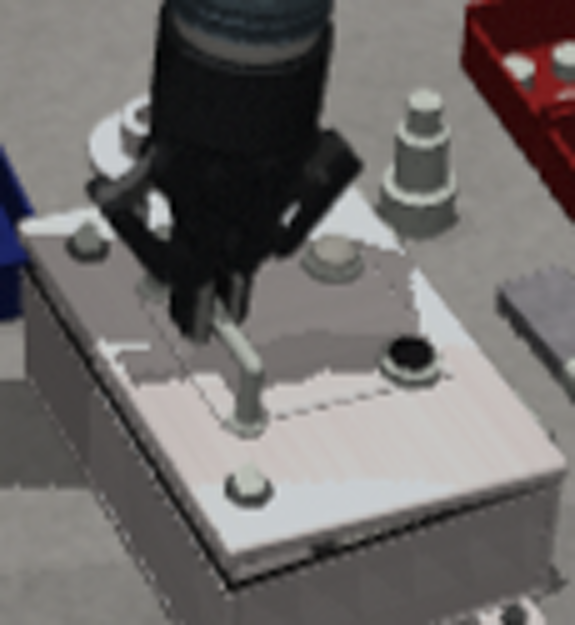

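```bash
python3 - <<'E'
from lid import *
for th in(.13,.155,.172): go(th,.03)
pause(.3); go(.172); print(av())
look("19",295,150,115,125,5); im=read_camera("top")[:,:,::-1]; cv2.imwrite("pics/top19.png",im)
for c in("side","top"):
    r=tip_of(c,"lid_edge") ; print(c,[(np.round(d["at"],1),round(d["confidence"],2)) for d in r[:2]])
# predicted edge/corners in side view for several rises
psi=.073; O=np.array([.5275,.0268]); ux2=ux[:2]; uy2=uy[:2]
for th in(0,.14,.17,.2):
    L=np.array([[-.173,-.12,0.010],[-.173,-.12,-.002],[-.173,0,-.002]]); r=R.from_euler('y',th).apply(L)
    W=np.c_[O+(.173+r[:,:1])*ux2+r[:,1:2]*uy2,.082+r[:,2]]; print(th,((proj("side",W)-[295,150]+.5)*5).round().tolist(),W[2,2])
E
```

```text
0.13 [0.5729 0.0299 0.1449] th~ 0.13 [-2.5  0.7 -5. ] [ 0.04  0.2  -0.02] 44.67
0.155 [0.5744 0.03   0.1479] th~ 0.154 [-2.5 -0.4 -3.9] [ 0.06  0.18 -0.02] 44.93
0.172 [0.5755 0.0301 0.15  ] th~ 0.171 [-3.  -0.4 -4.4] [ 0.05  0.17 -0.06] 45.18
0.172 [0.5755 0.0302 0.15  ] th~ 0.171 [-3.5 -0.1 -5.9] [ 0.05  0.21 -0.04] 45.73
[-3.38  0.38 -4.94  0.07  0.22 -0.01]
side [(array([321.8, 224.5]), 0.89)]
top [(array([303.9, 221. ]), 0.6)]
0 [[226.0, 575.0], [226.0, 593.0], [116.0, 421.0]] 0.08
0.14 [[234.0, 535.0], [230.0, 555.0], [119.0, 382.0]] 0.10416052684102764
0.17 [[236.0, 526.0], [231.0, 547.0], [120.0, 374.0]] 0.10929737685477119
0.2 [[239.0, 517.0], [234.0, 538.0], [122.0, 365.0]] 0.11440966107186312
```

View pics/side19c.png

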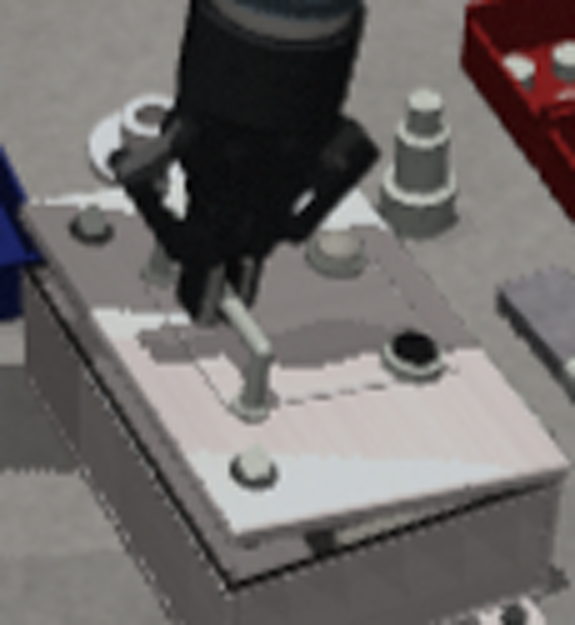

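View pics/top19.png

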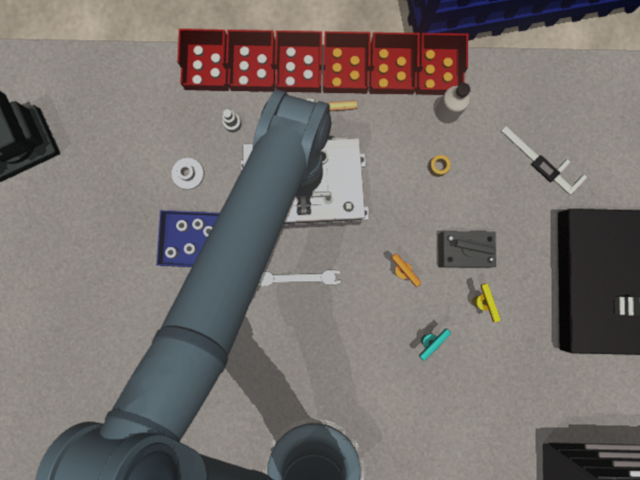

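```bash
python3 - <<'E'
from lid import *
print(np.abs(read_joint_vel()).max(),read_finger_gap(),np.round(read_eef_pos(),4),read_time_s())
sign_off()
E
```

```text
0.001156180431595962 0.006875236981161217 [0.5755 0.0301 0.15  ] 46.0333
the job is handed in; nothing more can be done
```

The job is done and was handed in at 46.0 s of the allowed 72 s. The arm finished still holding the bow handle, with the lid at rest about 3 cm ajar.

- **Key:** I took the dark T-key from its block and left the orange, turquoise and yellow look-alikes alone. Afterwards I stood it fully back. Its collar seated at about 7 N, and the top picture showed it almost exactly as at the start.
- **Screws:** I turned both anticlockwise with the key only. In the final top pictures both heads measured the same yaw, about 0 to 0.05 rad against the box's 0.07. After anticlockwise turning only, that fits both being at their stops.
- **Lid:** The pull peaked at about 14 N as the gasket let go, and the lid came free without a jump. The last readings gave an opening of about 0.17 rad, with a steady load of about 5 N. My reading of the lid corner in the side picture put it at 0.15 to 0.17 rad, or 2.7 to 3.0 cm.

**What disagreed:**
- **No stop felt:** The wrist torque never showed a clear stop on either screw. On the right one the key turned well past where the stop should have held it. I therefore relied on the pictures, and on the lid coming free when pulled.
- **Cameras:** The two cameras placed things about 3 to 4 mm apart, so I split the difference and corrected from where the key fitted.
- **Bystanders:** I didn't touch the spanner, flange or bushing. I only checked them by eye: in the last top picture the flange and bushing look unmoved, and the arm hides part of the spanner.

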